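# Square a tube rack to the cuvette block with a straightedge

## Task

Square the tube rack up to the screwed-down cuvette block. First slide the dark steel straightedge along the bench, without picking it up, until it lies flush against the block's near long side and about centred on it; then bring the empty blue-grey tube rack up so that it stands with a long side flush against the straightedge, about centred in front of the block. Leave everything else where it is.

Things in the scene. Friction and masses are not known exactly. Their poses are not given: they have to be found in the camera images.
- block: Grey cuvette block with rows of holes in its top, 78 (x) x 176 (y) x 22 (z) mm, fixed to the bench by a flat screwed lug at each short end (22 mm long, 34 wide, 10 high). Origin: centre of its underside. Its near long side is the flat face at x = -39 mm of its own frame, facing the robot; y runs along its length.
- straightedge_mid (a point): Dark steel straightedge, a flat bar 30 (x) x 200 (y) x 16 (z) mm, about 0.7 kg, loose, askew on the bench between block and robot. This point is its centre, 8 mm above the bench; y runs along it. A 12 mm hanging hole lies near one end. Either way round will do. When flush its centre is 54 mm from the block's centre.
- rack_mid (a point): Empty blue-grey tube rack, 66 (x) x 165 (y) x 75 (z) mm, 0.14 kg, loose, left or right of the block (not the white rack at the back). This point is its centre, 37.5 mm up; y runs along it. Long sides open: 4 mm base, shelf at 34-38 mm and top deck at 70-74 mm, all 66 mm wide, can be gripped across. Centre 102 mm from the block's when all is flush; either way round will do.
- tip_box: Bystander: low white tip box with a grid of holes in its top, 71 (x) x 115 (y) x 52 (z) mm, loose, on the other side of the block from the rack. Origin: centre of its underside.
- small_beaker: Bystander: small clear beaker, 50 mm across, 52 mm high, loose, behind the block. Origin: centre of its underside.
- timer: Bystander: white bench timer, 24 (x) x 64 (y) x 52 (z) mm, loose, beside the block, to its left. Origin: centre of its underside.
Things that resemble listed ones, but are neither listed nor needed, are in the scene too. What is meant by the part that bears straightedge_mid is not orange or pink, and is the larger of those in its own colour.

How it is judged:
On the way, in this order (a step that is already met when the one before it is completed fails the run):
1. the straightedge lies flush against the block's near long side (x of straightedge_mid in the frame of block between -0.0565 and -0.05 m and angle between the y axis of straightedge_mid and the y axis of block, either way round below 0.02 rad and y of straightedge_mid in the frame of block between -0.045 and 0.045 m and height (world z) of straightedge_mid below 0.012 m and angle between straightedge_mid's own z axis and vertical below 0.05 rad), for 0.2 s.
2. the rack stands flush against the straightedge, which is still flush (all of step 1 and x of rack_mid in the frame of block between -0.106 and -0.098 m and angle between the y axis of rack_mid and the y axis of block, either way round below 0.03 rad and y of rack_mid in the frame of block between -0.04 and 0.04 m and height (world z) of rack_mid below 0.042 m and angle between rack_mid's own z axis and vertical below 0.05 rad), for 0.2 s.
At the end, for the whole second after the job is handed in: Straightedge flat on the bench, flush to the block's near long side (gap under 2.5 mm, parallel within 0.02 rad, centred within 45 mm); rack upright on the bench, flush to the straightedge (centre 98 to 106 mm from the block's, parallel within 0.03 rad, centred within 40 mm) (all of step 2); the robot touches nothing.
It fails at once if the straightedge is picked up off the bench (height (world z) of straightedge_mid above 0.03 m).
It fails at once if the tip box is disturbed (distance of tip_box from where it was at the start of the episode above 0.025 m or angle between tip_box's own z axis and vertical above 0.4 rad).
It fails at once if the small beaker is disturbed (distance of small_beaker from where it was at the start of the episode above 0.025 m or angle between small_beaker's own z axis and vertical above 0.4 rad).
It fails at once if the timer is disturbed (distance of timer from where it was at the start of the episode above 0.025 m or angle between timer's own z axis and vertical above 0.4 rad).
It also fails if it takes over 58 s, if anything falls off the work surface, if the arm or the gripper's body presses on something with over 40 N, if the wrist force passes 120 N, or if a joint passes its speed limit or range.

## Robot

A 6-joint arm with a two-finger parallel gripper is mounted at the origin on a cart in front of the work surface, level with it; the furniture and walls round the work are solid. World frame = base frame: x ahead of the robot, y to its left, z up, the work surface at z = 0. Lengths are in m, angles in rad, forces in N, time in s.
With the tool pointing down it reaches from about 0.35 to 0.975 m from the base axis. Payload 4.9 kg.
Tool frame: the origin (TCP) lies at the very end of the fingers, on their centre line; the grasp point (between the pads) lies 19 mm behind it (manip.hold_point_z is the distance from the TCP to the grasp point, in m); z points along the fingers, y is the direction in which the jaws open and shut (so a half turn about z gives the same grasp; the last joint's range is limited). The gripper opens to 85 mm and grips with 20 to 120 N. Pads are 22 mm wide; open, the fingers measure 114 mm over their backs; the gripper's body (76 mm by 85 mm) begins 54 mm behind the grasp point. The pads swing forward as they close: fully open they stand 13 mm farther back than shut.
Start: joints at [1.109, 0.053, 1.613, -0, 1.476, -0.119], TCP at [0.21, 0.589, 0.211] pointing down, gripper open.
Joint ranges: [-3.01, 3.01], [-1.01, 2.22], [0.06, 2.58], [-1.02, 4.17], [0.09, 2.62], [-3.14, 3.14]. Speed limits (rad/s): [2.57, 2.57, 3.14, 3.14, 3.14, 3.14].

## Interface

Orientations are given as a unit quaternion [w, x, y, z].
In Python, from plant import monitor, grab_frame, camera_params, ticket, manip gives the robot as it stands.
- The arm moves only by the tool play_rows, never from a script. Its argument "commands" is a list of rows, each an object of numbers: "dx", "dy", "dz": the shift along the tool's x, y, z in cm; "rx", "ry", "rz": the turn, a rotation vector about the tool's x, y, z in rad; "claw": the closure, from 0 (fully open) to 1 (shut). In form: [{"dx": .., "dy": .., "dz": .., "rx": .., "ry": .., "rz": .., "claw": ..}, ...]. A call has 1 to 5 rows; each row is the pose to reach, as a shift and turn from the pose measured when the call began, along the tool's axes at that moment; what a row does not reach only later rows make up. A row lasts 1/10 s, in which the tool goes at most 50 mm and 8.59 degrees, less where a joint would pass 70% of its speed; a pose out of reach is approached as far as the arm can. A call with a gripper value outside its range is refused whole. The fingers move at their own pace and stop on an object; the grip force is fixed at half the most. Time passes only in rows, so rows that repeat a pose let the fingers close. It gives the time, the measured TCP pose, the force and the opening at its end, in the units of the state.
- monitor.state(): the state, without advancing time (a new reading comes with each control period).
- grab_frame(name): name is "side" or "top"; returns the picture (420x560x3 uint8, blue, green, red); there is no depth.
- camera_params(name): a dict with "fx", "fy", "cx", "cy" (pixels), "k1" (the pictures are not rectified: a ray, as slopes to the right and down, at radius r is drawn at 1 + k1 r^2 times it, then the intrinsics apply), "rvec" (rotation vector, rad) and "tvec" (3), from world to camera coordinates, as OpenCV has them. Camera axes: x right, y down, z forward; pixel columns grow to the right and rows downward; lengths in m; the calibration is good to about 2 mm. A picture is of the moment at which its call begins. camera_params takes no time and is no camera call.
- ticket.job_done(): hands the job in, once; it reports no verdict.
The state is a dict: "time": time; "joint_pos": joint angles; "joint_vel": joint speeds; "joint_efforts": joint torques, N m; "tool_pos": TCP position; "tool_rot": TCP orientation; "contact_force": force on the tool from outside, world axes, zero at the start; "ft_torque": the same for the moment, N m; "gripper_width": opening from 0.0 (shut) to 1.0 (fully open).
Only numpy, scipy, OpenCV 4.12 (cv2) and the standard library are available. Lean on these libraries where they do the work, as an engineer would, in place of code of your own. Each camera call takes 0.05 s, during which the arm holds its last target.

## Working session

There is one attempt and no reset: what is moved stays moved. The work goes in short steps, Python scripts to look and compute and a tool call to move; the robot and the scene stay as the last step left them, time stands still between calls to the robot, and variables do not carry over. Pictures are saved under pics/ and viewed, and the job is handed in when it is done.

Besides the shell and the picture viewer there is one more tool, called after ">>>" by a JSON object that holds its "name" and its "arguments". play_rows: Moves the arm, as the interface text tells. Its arguments: {"type":"object","properties":{"commands":{"type":"array"}},"required":["commands"]}

```bash
mkdir -p pics; ls; cat > h.py <<'E'
import numpy as np, cv2
from plant import monitor, grab_frame, camera_params, ticket, manip
def cam(n):
    p=camera_params(n); R=cv2.Rodrigues(np.array(p['rvec'],float))[0]; return p,R,np.array(p['tvec'],float).ravel()
def ray(n,u,v):
    p,R,t=cam(n); x=(u-p['cx'])/p['fx']; y=(v-p['cy'])/p['fy']; rd=np.hypot(x,y); r=rd
    for _ in range(30): r=rd/(1+p['k1']*r*r)
    s=r/rd if rd>0 else 1
    d=R.T@np.array([x*s,y*s,1.]); return -R.T@t, d/np.linalg.norm(d)
def onz(n,u,v,z):
    o,d=ray(n,u,v); return o+d*(z-o[2])/d[2]
def proj(n,P):
    p,R,t=cam(n); c=R@np.array(P,float)+t; x,y=c[:2]/c[2]; f=1+p['k1']*(x*x+y*y); return np.array([p['cx']+p['fx']*x*f,p['cy']+p['fy']*y*f])
E
python3 - <<'E'
from h import *
for n in('top','side'):
    cv2.imwrite(f'pics/{n}0.png',grab_frame(n)); p,R,t=cam(n); print(n,p['k1'],-R.T@t,R[2])
print(monitor.state())
E
```

```text
pics
top -0.030715892138338113 [ 0.40448901 -0.02904315  1.08988866] [ 0.1425989   0.0193935  -0.98959054]
side -0.08093566129426286 [ 0.21596704 -0.85609207  0.6492786 ] [ 0.29699908  0.79244296 -0.53275295]
{'time': 0.1, 'joint_pos': array([ 1.10899387e+00,  5.32600664e-02,  1.61415820e+00, -9.38355808e-06,
        1.47601074e+00, -1.19011450e-01]), 'joint_vel': array([ 0.00119894, -0.00091055, -0.00292682,  0.00105425, -0.00207746,
       -0.00224668]), 'joint_efforts': array([ 5.31807609e-05, -3.94900882e+01, -3.71364641e+01, -1.30934059e-04,
        3.90463712e-03,  2.34780020e-05]), 'tool_pos': array([0.20981064, 0.58808889, 0.20940418]), 'tool_rot': array([-2.58437846e-04,  1.70557059e-01,  9.85347374e-01, -8.81067227e-04]), 'contact_force': array([0.13535119, 0.50773533, 0.73537703]), 'ft_torque': array([ 0.0345349 , -0.02113882, -0.00745051]), 'gripper_width': 0.9996472452285431}
```

View pics/top0.png

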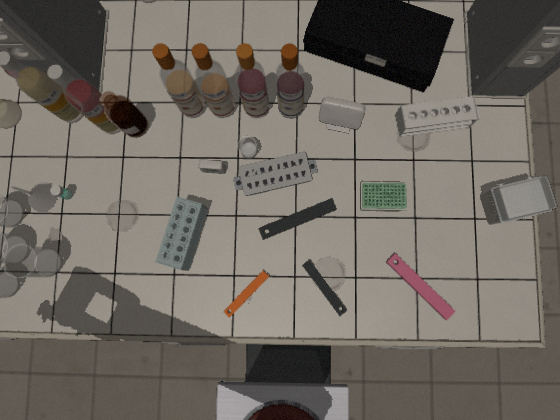

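View pics/side0.png

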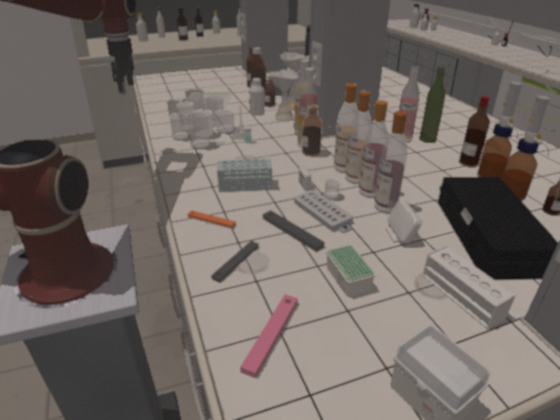

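The top view shows two dark bars, at (298,219) and (325,287). The orange bar (247,294) and pink bar (420,286) are ruled out. The blue-grey rack is at (182,232), the block at (276,173), the timer at (212,165), the beaker at (249,148) and the tip box at (383,195). I'll measure both dark bars and enlarge a crop.

```bash
python3 - <<'E'
from h import *
im=cv2.imread('pics/top0.png')
cv2.imwrite('pics/crop0.png',cv2.resize(im[130:330,140:410],None,fx=2.9,fy=2.9,interpolation=cv2.INTER_CUBIC))
hsv=cv2.cvtColor(im,cv2.COLOR_BGR2HSV)
roi=np.zeros(im.shape[:2],np.uint8); roi[195:325,250:360]=1
m=((hsv[...,2]<75)&(roi>0)).astype(np.uint8)
cs,_=cv2.findContours(m,cv2.RETR_EXTERNAL,cv2.CHAIN_APPROX_NONE)
def rect(c,z):
    P=np.array([onz('top',u,v,z)[:2] for u,v in c.reshape(-1,2)],np.float32)*1000
    return cv2.minAreaRect(P),P
for c in cs:
    if cv2.contourArea(c)<150: continue
    r,P=rect(c,.016); print('dark',cv2.minAreaRect(c),r, cv2.boxPoints(r))
print(im[173,262],im[232,196],im[205,190],im[230,150])
E
```

```text
dark ((304.5, 259.5), (129.0, 109.0), 90.0) ((455.3480224609375, -49.26312255859375), (317.9012145996094, 272.90899658203125), 0.9193133115768433) [[ 294.22855    84.62355 ]
 [ 298.6072   -188.25032 ]
 [ 616.4675   -183.1498  ]
 [ 612.08887    89.724075]]
[111 117 118] [68 69 66] [121 126 115] [133 143 149]
```

View pics/crop0.png

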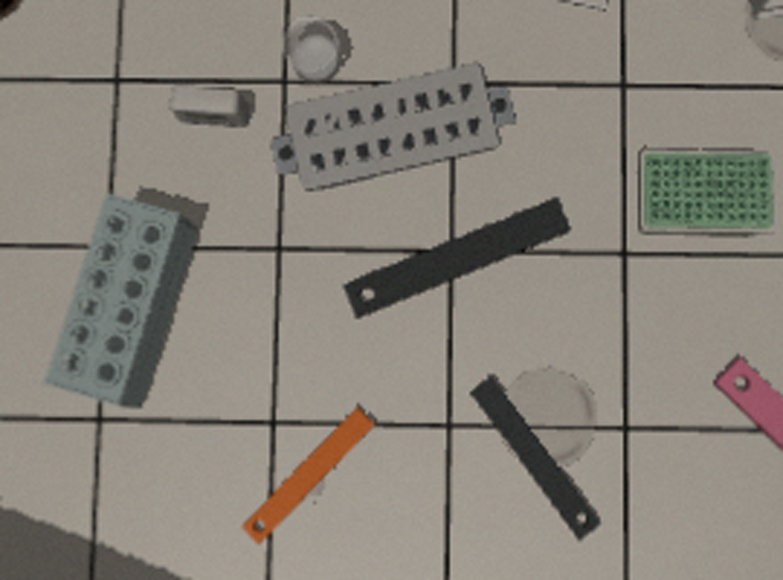

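The crop settles it: the larger black bar, at (298,219) in the full view, is the straightedge, and the shorter one at (325,287) is a decoy. Next I'll measure properly with opened masks.

```bash
python3 - <<'E'
from h import *
im=cv2.imread('pics/top0.png'); hsv=cv2.cvtColor(im,cv2.COLOR_BGR2HSV)
def rect(c,z):
    P=np.array([onz('top',u,v,z)[:2] for u,v in c.reshape(-1,2)],np.float32)*1000
    return cv2.minAreaRect(P)
def ax(r): # long axis angle about z from +y
    b=cv2.boxPoints(r); e=[b[1]-b[0],b[2]-b[1]]; e=max(e,key=np.linalg.norm); 
    if e[1]<0:e=-e
    return np.arctan2(-e[0],e[1])
roi=np.zeros(im.shape[:2],np.uint8); roi[195:325,250:360]=1
m=((hsv[...,2]<75)&(roi>0)).astype(np.uint8); m=cv2.morphologyEx(m,cv2.MORPH_OPEN,np.ones((5,5)))
for c in cv2.findContours(m,cv2.RETR_EXTERNAL,cv2.CHAIN_APPROX_NONE)[0]:
    if cv2.contourArea(c)<150: continue
    r=rect(c,.016); print('dark',cv2.minAreaRect(c)[0],r,ax(r))
# zoom of block, rack
for n,(a,b,c,d) in {'blk':(145,205,225,325),'rack':(185,285,140,220)}.items():
    cv2.imwrite(f'pics/{n}.png',cv2.resize(im[a:b,c:d],None,fx=7 if n=='blk' else 6,fy=7 if n=='blk' else 6,interpolation=cv2.INTER_CUBIC))
v=im.astype(int)
print(v[168:198,285]); print('sat')
s=v[...,0]-v[...,2]
m=(s>-3).astype(np.uint8)*255; m[hsv[...,2]<60]=0
cv2.imwrite('pics/blue.png',m[120:300,130:420].repeat(2,0).repeat(2,1))
E
```

```text
dark (322.0934753417969, 284.8011779785156) ((391.368408203125, -92.3835678100586), (136.9803466796875, 24.944957733154297), 37.224666595458984) -0.9211035
dark (300.62896728515625, 217.0178985595703) ((558.1363525390625, -38.54164123535156), (36.32344055175781, 180.4270477294922), 21.665283203125) 0.3781305
[[ 83  86  87]
 [120 124 128]
 [120 126 128]
 [122 127 131]
 [120 125 128]
 [120 125 128]
 [117 120 124]
 [102 106 108]
 [119 124 127]
 [122 127 131]
 [118 124 126]
 [122 127 130]
 [121 126 130]
 [117 124 127]
 [121 125 130]
 [121 126 128]
 [122 129 129]
 [121 124 128]
 [ 79  81  82]
 [117 124 130]
 [131 142 147]
 [135 144 151]
 [136 146 152]
 [134 145 151]
 [135 144 151]
 [134 143 149]
 [134 144 151]
 [135 143 152]
 [133 144 149]
 [133 142 149]]
sat
```

View pics/blk.png

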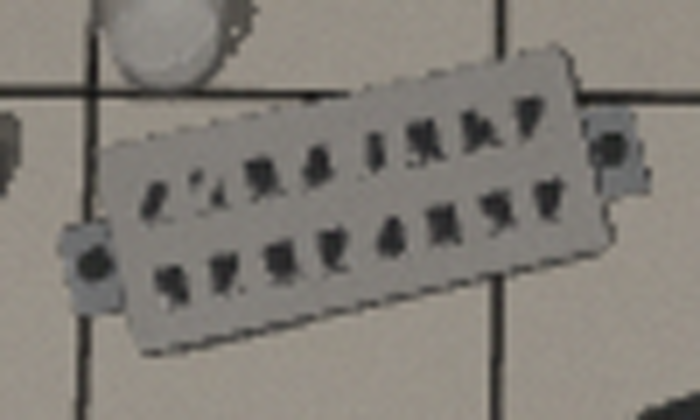

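View pics/rack.png

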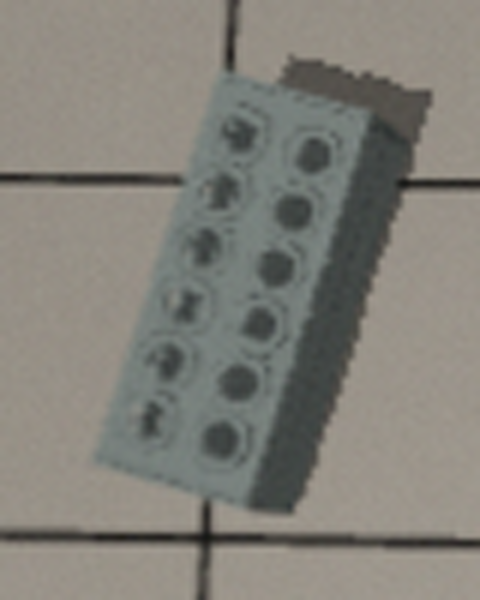

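View pics/blue.png

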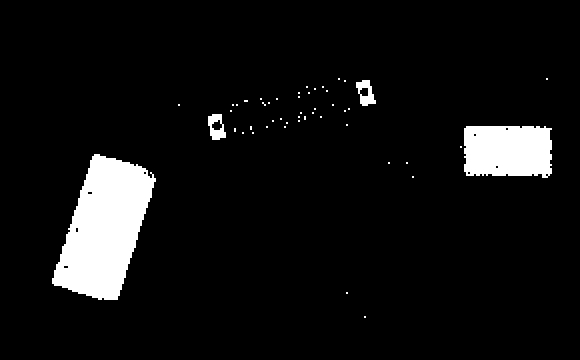

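```bash
cat > seg.py <<'E'
from h import *
def rectw(n,c,z):
    P=np.array([onz(n,u,v,z)[:2] for u,v in np.array(c).reshape(-1,2)],np.float32)*1000
    r=cv2.minAreaRect(P); b=cv2.boxPoints(r); e=[b[1]-b[0],b[2]-b[1]]; e=max(e,key=np.linalg.norm)
    if e[1]<0:e=-e
    return np.round(r[0],1),np.round(sorted(r[1]),1),round(float(np.arctan2(-e[0],e[1])),4)
def bar(im,roi=(190,262,225,352)):
    v=im.max(2); m=np.zeros(v.shape,np.uint8); a,b,c,d=roi; m[a:b,c:d]=v[a:b,c:d]<80
    m=cv2.morphologyEx(m,cv2.MORPH_OPEN,np.ones((3,3))); c=max(cv2.findContours(m,cv2.RETR_EXTERNAL,cv2.CHAIN_APPROX_NONE)[0],key=cv2.contourArea)
    return c,rectw('top',c,.016)
E
python3 - <<'E'
from seg import *
im=cv2.imread('pics/top0.png'); v=im.astype(int)
c,r=bar(im); print('bar',r)
s=v[...,0]-v[...,2]; m=((s>-3)&(v.max(2)>60)).astype(np.uint8)
def comp(a,b,cc,d,z,name):
    mm=np.zeros_like(m); mm[a:b,cc:d]=m[a:b,cc:d]; mm=cv2.morphologyEx(mm,cv2.MORPH_CLOSE,np.ones((5,5))); mm=cv2.morphologyEx(mm,cv2.MORPH_OPEN,np.ones((3,3)))
    c=max(cv2.findContours(mm,cv2.RETR_EXTERNAL,cv2.CHAIN_APPROX_NONE)[0],key=cv2.contourArea); r=rectw('top',c,z); print(name,cv2.minAreaRect(c)[0],r); return r
l=comp(170,200,225,245,.010,'lugL'); q=comp(150,180,305,325,.010,'lugR')
comp(180,290,140,222,.074,'rack'); comp(175,215,350,420,.052,'tip')
# block edges
v1=im.max(2); lo=[];hi=[]
for u in range(250,308):
    p=np.array([u,195.5-(u-246)*0.223]); w=int(round(p[1])); col=v1[w-4:w+4,u]; lo.append(onz('top',u,w-4+int(np.argmin(col)),.022)[:2]*1000)
    w=int(round(164.5-(u-243)*0.20)); 
lo=np.array(lo); k=np.polyfit(lo[:,1],lo[:,0],1)
res=lo[:,0]-np.polyval(k,lo[:,1]); g=abs(res)<3; k=np.polyfit(lo[g,1],lo[g,0],1)
print('near top edge: x=%.4f y+%.1f'%tuple(k),'angle',np.arctan(-k[0]),g.sum())
# corners from zoomed picture
for u,vv in[(100,150),(145,355),(612,240),(570,50)]: print('corner',np.round(onz('top',225+u/7-.4,145+vv/7-.4,.022)*1000,1))
for u,vv in[(60,235),(78,312),(632,110),(650,190)]: print('lug',np.round(onz('top',225+u/7-.4,145+vv/7-.4,.010)*1000,1))
E
```

```text
bar (array([554.6, -29.7]), array([ 36.3, 199.4]), 0.3781)
lugL (237.71176147460938, 182.95294189453125) (array([644.7, 123.4]), array([18. , 32.4]), -1.3254)
lugR (312.2353210449219, 165.94119262695312) (array([691.4, -66.4]), array([17.4, 31.9]), -1.3237)
rack (182.03025817871094, 233.5223388671875) (array([507.2, 243. ]), array([ 83. , 164.2]), 1.3025)
tip (383.5, 195.5) (array([ 609.4, -238.9]), array([ 62. , 104.7]), -0.0092)
near top edge: x=-0.2491 y+635.3 angle 0.24414248261261368 58
corner [686.  120.2  22. ]
corner [610.4 101.5  22. ]
corner [654.6 -65.7  22. ]
corner [725.2 -50.   22. ]
lug [657.  135.5  10. ]
lug [628.4 127.9  10. ]
lug [706.3 -73.1  10. ]
lug [676.3 -79.9  10. ]
```

The block comes out consistent: centre about (668, 27.5) mm, yaw about 0.243, with its near edge 38.7 mm from centre against 39 expected. The bar is about (555, -30) mm, yaw 0.378. The plan has four parts:
- Grip the bar on the bench and slide it close to the block.
- Push it flush with the open fingers, jaw axis along the bar.
- Grip the rack across its deck. At that height the fingers clear the 16 mm bar.
- Bring the rack up against the bar.

Next come the rack corners and the first move.

```bash
cat > go.py <<'E'
from h import *
from scipy.spatial.transform import Rotation as Ro
import sys
def go(x,y,z,psi):
    s=monitor.state(); q=s['tool_rot']; R=Ro.from_quat([q[1],q[2],q[3],q[0]])
    ty=np.array([-np.sin(psi),np.cos(psi),0]); tz=np.array([0,0,-1.]); T=Ro.from_matrix(np.c_[np.cross(ty,tz),ty,tz])
    d=R.inv().apply(np.array([x,y,z])-s['tool_pos'])*100; r=(R.inv()*T).as_rotvec()
    print('t%.2f at'%s['time'],np.round(s['tool_pos'],4),'F',np.round(s['contact_force'],1),'w%.3f'%s['gripper_width'],'j1,j6',np.round(s['joint_pos'][[0,5]],2))
    print('d cm',np.round(d,2),'r',np.round(r,3))
if __name__=='__main__': go(*map(eval,sys.argv[1:5]))
E
python3 - <<'E'
from seg import *
for k,(u,v) in {'TL':(222,72),'TR':(370,112),'BR':(250,508),'BL':(95,460)}.items():
    print(k,np.round(onz('top',140+u/6-.4,185+v/6-.4,.074)*1000,1))
im=cv2.imread('pics/top0.png'); c,r=bar(im)
P=np.array([onz('top',u,v,.016)[:2]*1000 for u,v in c.reshape(-1,2)])
for sg in(1,-1):
    d=np.array([np.cos(.37),np.sin(.37)]); a=np.array([-d[1],d[0]]); q=P-[555,-30]; 
    sel=q[(abs(q@a)<80)&(sg*(q@d)>5)]; k=np.polyfit(sel@a,sel@d,1); print('edge',k, 'yaw',.37-np.arctan(k[0]))
E
python3 go.py .555 -.03 .12 "0.378-np.pi/2"
```

```text
TL [595.3 260.6  74. ]
TR [579.8 200.2  74. ]
BR [422.3 240.5  74. ]
BL [440.  302.8  74. ]
edge [-0.03110743 14.8130529 ] yaw 0.4010974036081687
edge [ -0.02819599 -15.28846902] yaw 0.39818852239036817
t0.10 at [0.2098 0.5881 0.2094] F [0.1 0.5 0.7] w1.000 j1,j6 [ 1.11 -0.12]
d cm [-53.29 -46.59   9.01] r [-0.002  0.001  0.85 ]
```

>>> {"name": "play_rows", "arguments": {"commands": [{"dx": -10.6, "dy": -9.3, "dz": 1.8, "rz": 0.14}, {"dx": -21.3, "dy": -18.6, "dz": 3.6, "rz": 0.28}, {"dx": -32, "dy": -28, "dz": 5.4, "rz": 0.42}, {"dx": -42.6, "dy": -37.3, "dz": 7.2, "rz": 0.56}, {"dx": -53.3, "dy": -46.6, "dz": 9, "rz": 0.7}]}}

```text
invalid input
```

```bash
python3 go.py .555 -.03 .10 "0.4-np.pi/2"
```

```text
t0.10 at [0.2098 0.5881 0.2094] F [0.1 0.5 0.7] w1.000 j1,j6 [ 1.11 -0.12]
d cm [-53.29 -46.59  11.01] r [-0.002  0.001  0.828]
```

>>> {"name": "play_rows", "arguments": {"commands": [{"dx": -10.6, "dy": -9.3, "dz": 1.8, "rx": 0, "ry": 0, "rz": 0.14, "claw": 0}, {"dx": -21.3, "dy": -18.6, "dz": 3.6, "rx": 0, "ry": 0, "rz": 0.28, "claw": 0}, {"dx": -32, "dy": -28, "dz": 5.4, "rx": 0, "ry": 0, "rz": 0.42, "claw": 0}, {"dx": -42.6, "dy": -37.3, "dz": 7.2, "rx": 0, "ry": 0, "rz": 0.56, "claw": 0}, {"dx": -53.3, "dy": -46.6, "dz": 9, "rx": 0, "ry": 0, "rz": 0.7, "claw": 0}]}}

```text
time: 0.6
tool_pos: [0.3309, 0.37, 0.1778]
tool_rot: [0.0, 0.5, 0.866, -0.001]
contact_force: [0.3, 0.8, 0.2]
gripper_width: 1.005
```

```bash
python3 go.py .555 -.03 .10 "0.4-np.pi/2"
```

```text
t0.60 at [0.3309 0.37   0.1778] F [0.3 0.8 0.2] w1.005 j1,j6 [0.69 0.17]
d cm [-45.84  -0.54   7.84] r [-0.002  0.001  0.123]
```

>>> {"name": "play_rows", "arguments": {"commands": [{"dx": -45.8, "dy": -0.5, "dz": 7.8, "rx": 0, "ry": 0, "rz": 0.123, "claw": 0}, {"dx": -45.8, "dy": -0.5, "dz": 7.8, "rx": 0, "ry": 0, "rz": 0.123, "claw": 0}, {"dx": -45.8, "dy": -0.5, "dz": 7.8, "rx": 0, "ry": 0, "rz": 0.123, "claw": 0}, {"dx": -45.8, "dy": -0.5, "dz": 7.8, "rx": 0, "ry": 0, "rz": 0.123, "claw": 0}, {"dx": -45.8, "dy": -0.5, "dz": 7.8, "rx": 0, "ry": 0, "rz": 0.123, "claw": 0}]}}

```text
time: 1.1
tool_pos: [0.4513, 0.1549, 0.1361]
tool_rot: [0.0, 0.553, 0.833, -0.001]
contact_force: [0.7, 0.4, 0.6]
gripper_width: 1.001
```

```bash
python3 go.py .555 -.03 .06 "0.4-np.pi/2"
```

```text
t1.10 at [0.4513 0.1549 0.1361] F [0.7 0.4 0.6] w1.001 j1,j6 [ 0.18 -0.22]
d cm [-21.06   2.37   7.63] r [-0.002  0.001 -0.   ]
```

>>> {"name": "play_rows", "arguments": {"commands": [{"dx": -21.1, "dy": 2.4, "dz": 5.6, "rx": 0, "ry": 0, "rz": 0, "claw": 0}, {"dx": -21.1, "dy": 2.4, "dz": 5.6, "rx": 0, "ry": 0, "rz": 0, "claw": 0}, {"dx": -21.1, "dy": 2.4, "dz": 5.6, "rx": 0, "ry": 0, "rz": 0, "claw": 0}, {"dx": -21.1, "dy": 2.4, "dz": 5.6, "rx": 0, "ry": 0, "rz": 0, "claw": 0}, {"dx": -21.1, "dy": 2.4, "dz": 5.6, "rx": 0, "ry": 0, "rz": 0, "claw": 0}]}}

```text
time: 1.6
tool_pos: [0.5558, -0.0336, 0.0786]
tool_rot: [-0.001, 0.554, 0.833, -0.002]
contact_force: [0.0, 0.0, -0.2]
gripper_width: 1.001
```

```bash
python3 go.py .555 -.03 .003 "0.4-np.pi/2"
```

```text
t1.60 at [ 0.5558 -0.0336  0.0786] F [ 0.   0.  -0.2] w1.001 j1,j6 [-0.19 -0.59]
d cm [0.37 0.1  7.56] r [-0.004  0.001 -0.003]
```

>>> {"name": "play_rows", "arguments": {"commands": [{"dx": 0.4, "dy": 0.1, "dz": 3, "rx": -0.004, "ry": 0, "rz": 0, "claw": 0}, {"dx": 0.4, "dy": 0.1, "dz": 5, "rx": -0.004, "ry": 0, "rz": 0, "claw": 0}, {"dx": 0.4, "dy": 0.1, "dz": 6.5, "rx": -0.004, "ry": 0, "rz": 0, "claw": 0}, {"dx": 0.4, "dy": 0.1, "dz": 7.4, "rx": -0.004, "ry": 0, "rz": 0, "claw": 0}, {"dx": 0.4, "dy": 0.1, "dz": 7.4, "rx": -0.004, "ry": 0, "rz": 0, "claw": 0}]}}

```text
time: 2.1
tool_pos: [0.5538, -0.0293, 0.0033]
tool_rot: [-0.001, 0.554, 0.833, -0.001]
contact_force: [-0.8, -0.3, -0.5]
gripper_width: 1.002
```

```bash
python3 go.py .555 -.03 .003 "0.4-np.pi/2"; python3 - <<'E'
from h import *
im=grab_frame('side'); cv2.imwrite('pics/s1.png',cv2.resize(im[130:330,180:440],None,fx=2.9,fy=2.9,interpolation=cv2.INTER_CUBIC))
E
```

```text
t2.10 at [ 0.5538 -0.0293  0.0033] F [-0.8 -0.3 -0.5] w1.002 j1,j6 [-0.19 -0.58]
d cm [-0.11  0.08  0.03] r [-0.002 -0.    -0.003]
```

View pics/s1.png

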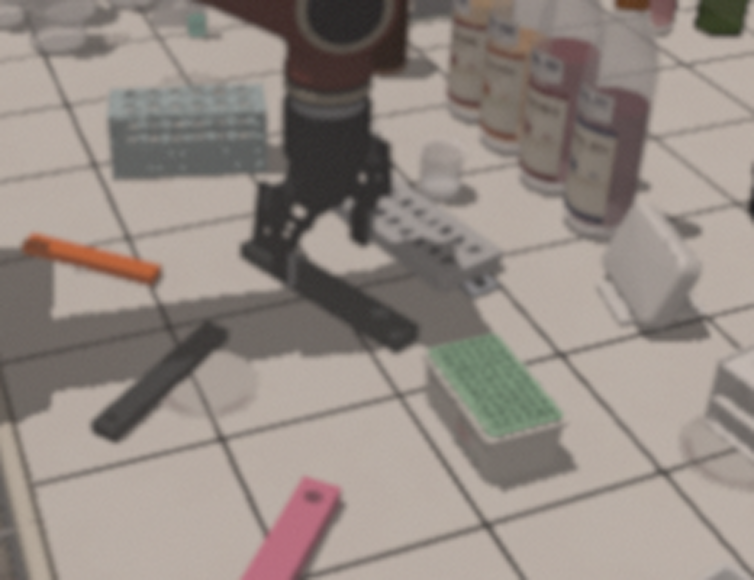

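The fingers straddle the bar, with the near finger at crop (285,260) and the far one at (362,235). Closing now.

>>> {"name": "play_rows", "arguments": {"commands": [{"dx": 0, "dy": 0, "dz": 0, "rx": 0, "ry": 0, "rz": 0, "claw": 0.4}, {"dx": 0, "dy": 0, "dz": 0, "rx": 0, "ry": 0, "rz": 0, "claw": 0.6}, {"dx": 0, "dy": 0, "dz": 0, "rx": 0, "ry": 0, "rz": 0, "claw": 0.75}, {"dx": 0, "dy": 0, "dz": 0, "rx": 0, "ry": 0, "rz": 0, "claw": 0.75}, {"dx": 0, "dy": 0, "dz": 0, "rx": 0, "ry": 0, "rz": 0, "claw": 0.75}]}}

```text
time: 2.65
tool_pos: [0.555, -0.0294, 0.0048]
tool_rot: [0.001, 0.554, 0.833, -0.0]
contact_force: [-0.3, -0.2, 1.4]
gripper_width: 0.248
```

```bash
python3 go.py .590 .008 .003 "0.243-np.pi/2"
```

```text
t2.65 at [ 0.555  -0.0294  0.0048] F [-0.3 -0.2  1.4] w0.248 j1,j6 [-0.19 -0.58]
d cm [2.1  4.67 0.18] r [0.001 0.001 0.154]
```

The opening reads 0.248, about 21 mm if linear, but the bar is 30 mm. I need to look before moving.

```bash
python3 - <<'E'
from h import *
im=grab_frame('side'); cv2.imwrite('pics/s2.png',cv2.resize(im[180:280,230:350],None,fx=6,fy=6,interpolation=cv2.INTER_CUBIC))
E
```

```text
(no output)
```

View pics/s2.png

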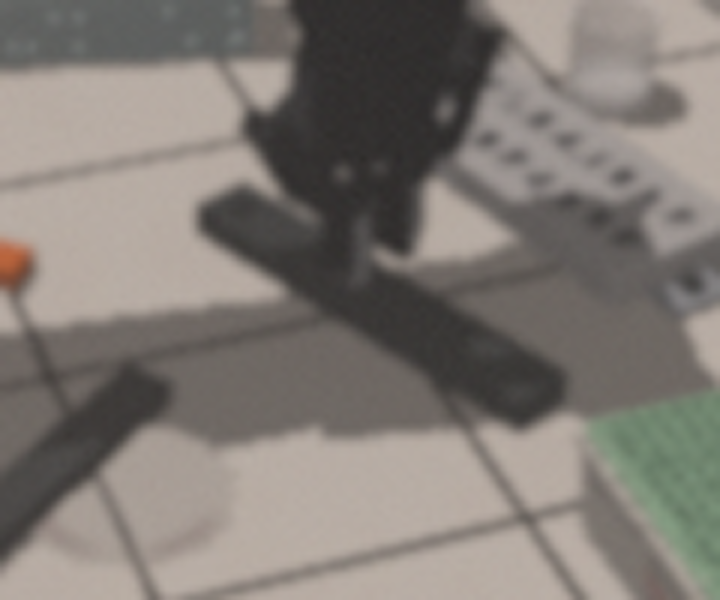

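>>> {"name": "play_rows", "arguments": {"commands": [{"dx": 0, "dy": 0, "dz": 0, "rx": 0, "ry": 0, "rz": 0, "claw": 0.8}, {"dx": 0, "dy": 0, "dz": 0, "rx": 0, "ry": 0, "rz": 0, "claw": 0.85}]}}

```text
time: 2.9
tool_pos: [0.5549, -0.0294, 0.0047]
tool_rot: [0.0, 0.554, 0.833, -0.0]
contact_force: [0.5, 0.4, -0.3]
gripper_width: 0.149
```

```bash
python3 - <<'E'
from h import *
a=grab_frame('side'); b=grab_frame('top')
a=cv2.resize(a[185:260,240:340],None,fx=4,fy=4,interpolation=cv2.INTER_CUBIC);b=cv2.resize(b[180:255,245:345],None,fx=4,fy=4,interpolation=cv2.INTER_CUBIC)
cv2.imwrite('pics/s3.png',cv2.convertScaleAbs(np.hstack([a,b]),alpha=1.6,beta=20))
E
```

```text
(no output)
```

View pics/s3.png

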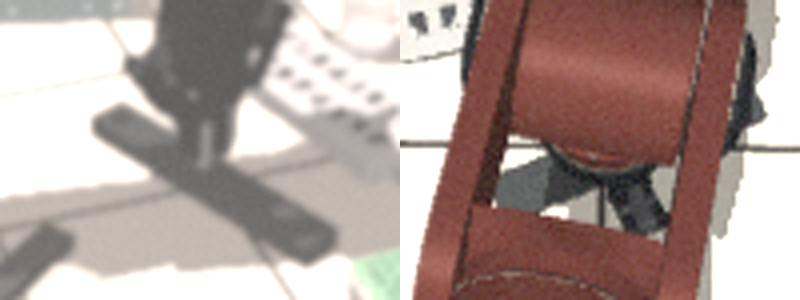

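```bash
python3 - <<'E'
from h import *
s=monitor.state(); print(s['tool_pos'],s['contact_force'],s['gripper_width'])
f=lambda P:((proj('side',P)-[240,185])*4).round()
t=s['tool_pos']; print('tcp',f(t),'tcp+16mm',f(t+[0,0,.016]))
for u,v in[(95,120),(125,103),(335,230),(305,262)]: print(onz('side',240+u/4-.4,185+v/4-.4,.016).round(3))
E
```

```text
[ 0.55490235 -0.02943426  0.00467934] [1.08079448 1.07009707 0.35759727] 0.15255656991941985
tcp [205. 182.] tcp+16mm [205. 162.]
[0.505 0.051 0.016]
[0.531 0.064 0.016]
[ 0.606 -0.117  0.016]
[ 0.575 -0.14   0.016]
```

The fingers closed fully above the bar with no force, and the bar has not moved. I'll lift and check where the fingertips really are relative to the reported TCP.

>>> {"name": "play_rows", "arguments": {"commands": [{"dx": 0, "dy": 0, "dz": -4, "rx": 0, "ry": 0, "rz": 0, "claw": 0.85}, {"dx": 0, "dy": 0, "dz": -8, "rx": 0, "ry": 0, "rz": 0, "claw": 0.85}, {"dx": 0, "dy": 0, "dz": -8, "rx": 0, "ry": 0, "rz": 0, "claw": 0.85}]}}

```text
time: 3.3
tool_pos: [0.5595, -0.0302, 0.0916]
tool_rot: [0.006, 0.554, 0.833, 0.002]
contact_force: [0.6, -0.2, -0.1]
gripper_width: 0.15
```

```bash
python3 - <<'E'
from h import *
s=monitor.state(); t=s['tool_pos']; print(t,s['tool_rot'],s['gripper_width'])
p=proj('side',t); x,y=(p-[40,55]).astype(int); print(p)
a=grab_frame('side')[y:y+75,x:x+100]; b=a.copy()
a=cv2.resize(a,None,fx=7,fy=7,interpolation=cv2.INTER_CUBIC)
for k in range(0,40,5):
    q=(proj('side',t+[0,0,k*.001])-[x,y])*7+3; cv2.line(a,(int(q[0])+40,int(q[1])),(int(q[0])+(80 if k%10 else 110),int(q[1])),(0,0,255),1)
cv2.imwrite('pics/s4.png',cv2.convertScaleAbs(a,alpha=1.5,beta=10))
E
```

```text
[ 0.55954321 -0.03021654  0.09161933] [0.00604271 0.55375446 0.83265512 0.00222147] 0.15047726281048468
[293.67498368 202.25368484]
```

View pics/s4.png

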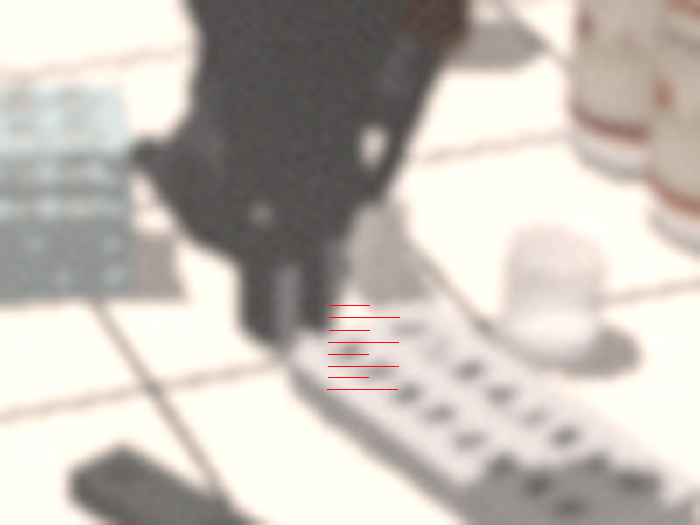

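The tips (crop rows 335-348) sit about 18-20 mm behind the reported TCP (row 389). I'll recheck with the arm settled, at two openings.

>>> {"name": "play_rows", "arguments": {"commands": [{"dx": 0, "dy": 0, "dz": 0, "rx": 0, "ry": 0, "rz": 0, "claw": 1}, {"dx": 0, "dy": 0, "dz": 0, "rx": 0, "ry": 0, "rz": 0, "claw": 1}, {"dx": 0, "dy": 0, "dz": 0, "rx": 0, "ry": 0, "rz": 0, "claw": 1}]}}

```text
time: 3.65
tool_pos: [0.5568, -0.0297, 0.0872]
tool_rot: [0.003, 0.554, 0.833, 0.001]
contact_force: [0.2, 0.3, 0.0]
gripper_width: 0.002
```

```bash
cat > tip.py <<'E'
from h import *
import sys
s=monitor.state(); t=s['tool_pos']; print(t,s['tool_rot'],s['gripper_width'],manip.hold_point_z)
p=proj('side',t); x,y=(p-[40,55]).astype(int)
a=grab_frame('side')[y:y+75,x:x+100]
a=cv2.resize(a,None,fx=7,fy=7,interpolation=cv2.INTER_CUBIC)
for k in range(0,40,5):
    q=(proj('side',t+[0,0,k*.001])-[x,y])*7+3; cv2.line(a,(int(q[0])+60,int(q[1])),(int(q[0])+(100 if k%10 else 130),int(q[1])),(0,0,255),1)
cv2.imwrite('pics/'+sys.argv[1],cv2.convertScaleAbs(a,alpha=1.8,beta=10))
E
python3 tip.py t1.png
```

```text
[ 0.55677599 -0.02973588  0.08720961] [0.00281786 0.55377714 0.83265973 0.00084378] 0.002314503941388672 0.0187
```

View pics/t1.png

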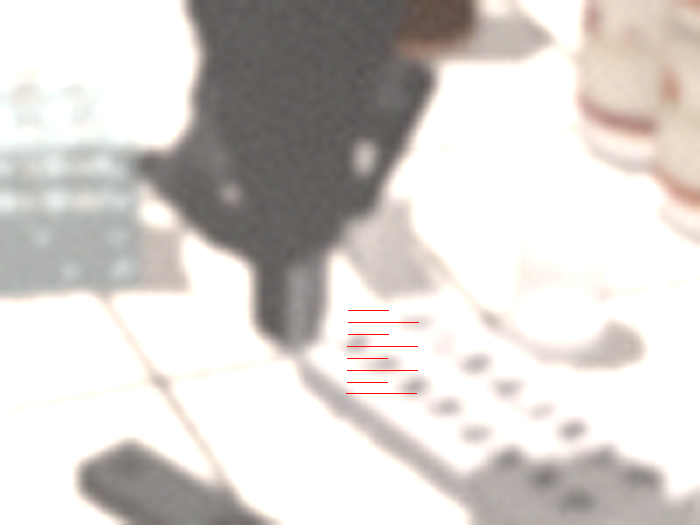

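>>> {"name": "play_rows", "arguments": {"commands": [{"dx": 0, "dy": 0, "dz": 0, "rx": 0, "ry": 0, "rz": 0, "claw": 0}, {"dx": 0, "dy": 0, "dz": 0, "rx": 0, "ry": 0, "rz": 0, "claw": 0}, {"dx": 0, "dy": 0, "dz": 0, "rx": 0, "ry": 0, "rz": 0, "claw": 0}, {"dx": 0, "dy": 0, "dz": 0, "rx": 0, "ry": 0, "rz": 0, "claw": 0}, {"dx": 0, "dy": 0, "dz": 0, "rx": 0, "ry": 0, "rz": 0, "claw": 0}]}}

```text
time: 4.2
tool_pos: [0.5568, -0.0297, 0.0873]
tool_rot: [0.003, 0.554, 0.833, 0.001]
contact_force: [0.2, 0.3, 0.2]
gripper_width: 0.845
```

```bash
python3 tip.py t2.png
```

```text
[ 0.55684046 -0.02973806  0.0873044 ] [0.00286667 0.55377707 0.83265957 0.00087598] 0.8447795090426993 0.0187
```

View pics/t2.png

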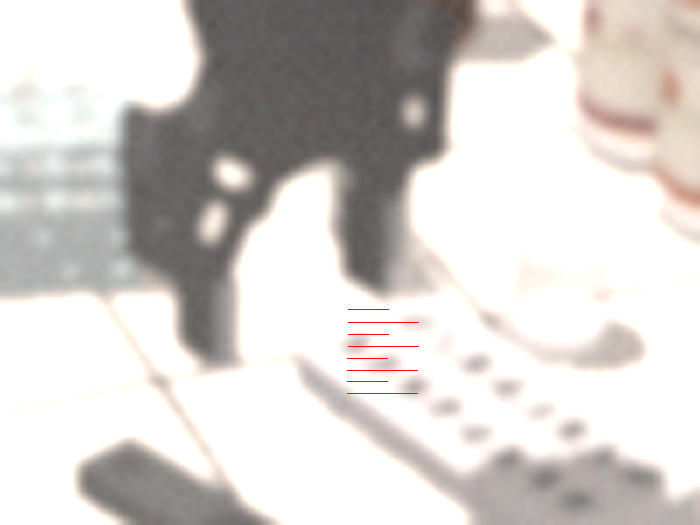

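Shut, the tips end about 18 mm short of the reported TCP; nearly open, about 27 mm. That explains the missed grasp, and laterally the TCP agrees with the picture. From here on I work from the real tip heights: pre-close to about 47 mm and descend to reported z of about -0.014, watching the force.

```bash
python3 go.py .5545 -.031 -.014 "0.4-np.pi/2"
```

```text
t4.25 at [ 0.5569 -0.0298  0.0873] F [-0.6  0.3 -0.1] w0.929 j1,j6 [-0.19 -0.58]
d cm [ 0.02 -0.32 10.13] r [ 0.005  0.004 -0.003]
```

>>> {"name": "play_rows", "arguments": {"commands": [{"dx": 0, "dy": -0.3, "dz": 2, "rx": 0.005, "ry": 0.004, "rz": 0, "claw": 0.4}, {"dx": 0, "dy": -0.3, "dz": 4, "rx": 0.005, "ry": 0.004, "rz": 0, "claw": 0.4}, {"dx": 0, "dy": -0.3, "dz": 6, "rx": 0.005, "ry": 0.004, "rz": 0, "claw": 0.4}, {"dx": 0, "dy": -0.3, "dz": 7, "rx": 0.005, "ry": 0.004, "rz": 0, "claw": 0.4}, {"dx": 0, "dy": -0.3, "dz": 7.5, "rx": 0.005, "ry": 0.004, "rz": 0, "claw": 0.4}]}}

```text
time: 4.75
tool_pos: [0.5538, -0.0309, 0.0112]
tool_rot: [-0.001, 0.554, 0.833, -0.0]
contact_force: [-0.2, -0.3, 0.2]
gripper_width: 0.6
```

>>> {"name": "play_rows", "arguments": {"commands": [{"dx": 0, "dy": 0, "dz": 0.6, "rx": 0, "ry": 0, "rz": 0, "claw": 0.4}, {"dx": 0, "dy": 0, "dz": 1.2, "rx": 0, "ry": 0, "rz": 0, "claw": 0.4}, {"dx": 0, "dy": 0, "dz": 1.4, "rx": 0, "ry": 0, "rz": 0, "claw": 0.4}]}}

```text
time: 5.05
tool_pos: [0.5538, -0.0309, -0.003]
tool_rot: [-0.001, 0.554, 0.833, -0.0]
contact_force: [-0.3, 0.9, 0.2]
gripper_width: 0.603
```

```bash
python3 go.py .5545 -.031 -.014 "0.4-np.pi/2"
```

```text
t5.05 at [ 0.5538 -0.0309 -0.003 ] F [-0.3  0.9  0.2] w0.603 j1,j6 [-0.19 -0.59]
d cm [-0.04  0.06  1.1 ] r [-0.002 -0.001 -0.003]
```

>>> {"name": "play_rows", "arguments": {"commands": [{"dx": 0, "dy": 0.06, "dz": 0.5, "rx": 0, "ry": 0, "rz": 0, "claw": 0.4}, {"dx": 0, "dy": 0.06, "dz": 0.9, "rx": 0, "ry": 0, "rz": 0, "claw": 0.4}, {"dx": 0, "dy": 0.06, "dz": 1.1, "rx": 0, "ry": 0, "rz": 0, "claw": 0.4}, {"dx": 0, "dy": 0.06, "dz": 1.1, "rx": 0, "ry": 0, "rz": 0, "claw": 0.4}]}}

```text
time: 5.45
tool_pos: [0.554, -0.0306, -0.0144]
tool_rot: [-0.001, 0.554, 0.833, -0.001]
contact_force: [-0.4, -0.3, -0.4]
gripper_width: 0.599
```

>>> {"name": "play_rows", "arguments": {"commands": [{"dx": 0, "dy": 0, "dz": 0, "rx": 0, "ry": 0, "rz": 0, "claw": 0.55}, {"dx": 0, "dy": 0, "dz": 0, "rx": 0, "ry": 0, "rz": 0, "claw": 0.7}, {"dx": 0, "dy": 0, "dz": 0, "rx": 0, "ry": 0, "rz": 0, "claw": 0.75}, {"dx": 0, "dy": 0, "dz": 0, "rx": 0, "ry": 0, "rz": 0, "claw": 0.75}]}}

```text
time: 5.85
tool_pos: [0.5546, -0.0306, -0.0138]
tool_rot: [-0.001, 0.554, 0.833, -0.0]
contact_force: [-0.3, 1.6, 3.5]
gripper_width: 0.328
```

```bash
python3 go.py .590 .008 -.013 "0.243-np.pi/2"
```

```text
t5.85 at [ 0.5546 -0.0306 -0.0138] F [-0.3  1.6  3.5] w0.328 j1,j6 [-0.19 -0.59]
d cm [ 2.19  4.76 -0.08] r [-0.002 -0.001  0.154]
```

Gripped: the opening holds at 0.328 (28 mm) against a 0.25 command. Now I slide it toward the block, turning as it goes.

>>> {"name": "play_rows", "arguments": {"commands": [{"dx": 0.5, "dy": 1.1, "dz": 0, "rx": 0, "ry": 0, "rz": 0.04, "claw": 0.75}, {"dx": 1, "dy": 2.2, "dz": 0, "rx": 0, "ry": 0, "rz": 0.08, "claw": 0.75}, {"dx": 1.6, "dy": 3.4, "dz": 0, "rx": 0, "ry": 0, "rz": 0.12, "claw": 0.75}, {"dx": 2.2, "dy": 4.8, "dz": 0, "rx": 0, "ry": 0, "rz": 0.154, "claw": 0.75}, {"dx": 2.2, "dy": 4.8, "dz": 0, "rx": 0, "ry": 0, "rz": 0.154, "claw": 0.75}]}}

```text
time: 6.35
tool_pos: [0.5915, 0.0092, -0.0137]
tool_rot: [-0.0, 0.616, 0.788, 0.001]
contact_force: [4.0, 2.0, -0.4]
gripper_width: 0.326
```

```bash
python3 go.py .592 .0087 -.013 "0.243-np.pi/2"
```

```text
t6.35 at [ 0.5915  0.0092 -0.0137] F [ 4.   2.  -0.4] w0.326 j1,j6 [-0.11 -0.36]
d cm [-0.06  0.03 -0.07] r [ 0.    -0.001  0.001]
```

>>> {"name": "play_rows", "arguments": {"commands": [{"dx": 0, "dy": 0, "dz": 0, "rx": 0, "ry": 0, "rz": 0, "claw": 0.57}, {"dx": 0, "dy": 0, "dz": 0, "rx": 0, "ry": 0, "rz": 0, "claw": 0.57}, {"dx": 0, "dy": 0, "dz": -1.5, "rx": 0, "ry": 0, "rz": 0, "claw": 0.57}, {"dx": 0, "dy": 0, "dz": -5, "rx": 0, "ry": 0, "rz": 0, "claw": 0.4}, {"dx": 0, "dy": 0, "dz": -9, "rx": 0, "ry": 0, "rz": 0, "claw": 0.2}]}}

```text
time: 6.85
tool_pos: [0.59, 0.0088, 0.0766]
tool_rot: [-0.002, 0.616, 0.788, -0.0]
contact_force: [1.3, 0.2, 0.0]
gripper_width: 0.754
```

```bash
python3 go.py .53 -.006 .06 "0.243"; python3 go.py .53 -.006 .06 "0.243-np.pi"
```

```text
t6.85 at [0.59   0.0088 0.0766] F [1.3 0.2 0. ] w0.754 j1,j6 [-0.11 -0.36]
d cm [ 0.   -6.17  1.68] r [-0.    -0.004 -1.57 ]
t6.85 at [0.59   0.0088 0.0766] F [1.3 0.2 0. ] w0.754 j1,j6 [-0.11 -0.36]
d cm [ 0.   -6.17  1.68] r [-0.004  0.     1.571]
```

>>> {"name": "play_rows", "arguments": {"commands": [{"dx": 0, "dy": -2, "dz": 0, "rx": 0, "ry": 0, "rz": 0.15, "claw": 0.2}, {"dx": 0, "dy": -4.5, "dz": 0, "rx": 0, "ry": 0, "rz": 0.3, "claw": 0.2}, {"dx": 0, "dy": -4.5, "dz": 0, "rx": 0, "ry": 0, "rz": 0.45, "claw": 0.2}, {"dx": 0, "dy": -4.5, "dz": 0, "rx": 0, "ry": 0, "rz": 0.6, "claw": 0.2}, {"dx": 0, "dy": -4.5, "dz": 0, "rx": 0, "ry": 0, "rz": 0.75, "claw": 0.2}]}}

```text
time: 7.35
tool_pos: [0.5462, -0.0025, 0.0782]
tool_rot: [-0.001, 0.863, 0.505, -0.0]
contact_force: [0.3, -0.4, -0.2]
gripper_width: 0.797
```

```bash
python3 go.py .5467 -.0026 .06 "0.243-np.pi"
```

```text
t7.35 at [ 0.5462 -0.0025  0.0782] F [ 0.3 -0.4 -0.2] w0.797 j1,j6 [-0.14  0.37]
d cm [0.01 0.05 1.82] r [-0.002  0.     0.815]
```

>>> {"name": "play_rows", "arguments": {"commands": [{"dx": 0, "dy": 0, "dz": 0, "rx": 0, "ry": 0, "rz": 0.15, "claw": 0.2}, {"dx": 0, "dy": 0, "dz": 0.5, "rx": 0, "ry": 0, "rz": 0.3, "claw": 0.2}, {"dx": 0, "dy": 0, "dz": 1, "rx": 0, "ry": 0, "rz": 0.45, "claw": 0.2}, {"dx": 0, "dy": 0, "dz": 1.5, "rx": 0, "ry": 0, "rz": 0.6, "claw": 0.2}, {"dx": 0, "dy": 0, "dz": 1.8, "rx": 0, "ry": 0, "rz": 0.75, "claw": 0.2}]}}

```text
time: 7.85
tool_pos: [0.5461, -0.0028, 0.0611]
tool_rot: [-0.001, 0.988, 0.153, -0.0]
contact_force: [-0.0, -0.4, -0.5]
gripper_width: 0.801
```

```bash
python3 go.py .5467 -.0026 -.010 "0.243-np.pi"; python3 - <<'E'
from h import *
a=grab_frame('side'); b=grab_frame('top')
a=cv2.resize(a[165:265,240:370],None,fx=3,fy=3,interpolation=cv2.INTER_CUBIC);b=cv2.resize(b[140:240,220:350],None,fx=3,fy=3,interpolation=cv2.INTER_CUBIC)
cv2.imwrite('pics/p1.png',cv2.convertScaleAbs(np.hstack([a,b]),alpha=1.5,beta=10))
E
```

```text
t7.85 at [ 0.5461 -0.0028  0.0611] F [-0.  -0.4 -0.5] w0.801 j1,j6 [-0.14  1.12]
d cm [0.07 0.01 7.11] r [-0.001  0.001  0.065]
```

View pics/p1.png

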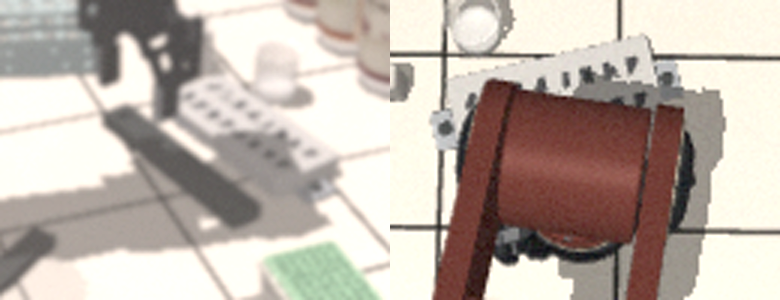

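The bar (crop left, 110-255) is now parallel to the block with a narrow gap. Descending behind it.

>>> {"name": "play_rows", "arguments": {"commands": [{"dx": 0, "dy": 0, "dz": 2.5, "rx": 0, "ry": 0, "rz": 0.065, "claw": 0.2}, {"dx": 0, "dy": 0, "dz": 5, "rx": 0, "ry": 0, "rz": 0.065, "claw": 0.2}, {"dx": 0, "dy": 0, "dz": 7, "rx": 0, "ry": 0, "rz": 0.065, "claw": 0.2}, {"dx": 0, "dy": 0, "dz": 7.8, "rx": 0, "ry": 0, "rz": 0.065, "claw": 0.2}, {"dx": 0, "dy": 0, "dz": 7.8, "rx": 0, "ry": 0, "rz": 0.065, "claw": 0.2}]}}

```text
time: 8.45
tool_pos: [0.545, -0.0027, -0.0178]
tool_rot: [-0.001, 0.992, 0.125, -0.002]
contact_force: [0.6, -0.1, -0.1]
gripper_width: 0.801
```

```bash
python3 go.py .5671 .0024 -.018 "0.243-np.pi"; python3 - <<'E'
from h import *
a=grab_frame('side'); 
a=cv2.resize(a[165:265,240:370],None,fx=6,fy=6,interpolation=cv2.INTER_CUBIC)
cv2.imwrite('pics/p2.png',cv2.convertScaleAbs(a,alpha=1.5,beta=10))
E
```

```text
t8.45 at [ 0.545  -0.0027 -0.0178] F [ 0.6 -0.1 -0.1] w0.801 j1,j6 [-0.14  1.18]
d cm [2.27 0.06 0.02] r [-0.002  0.003  0.008]
```

View pics/p2.png

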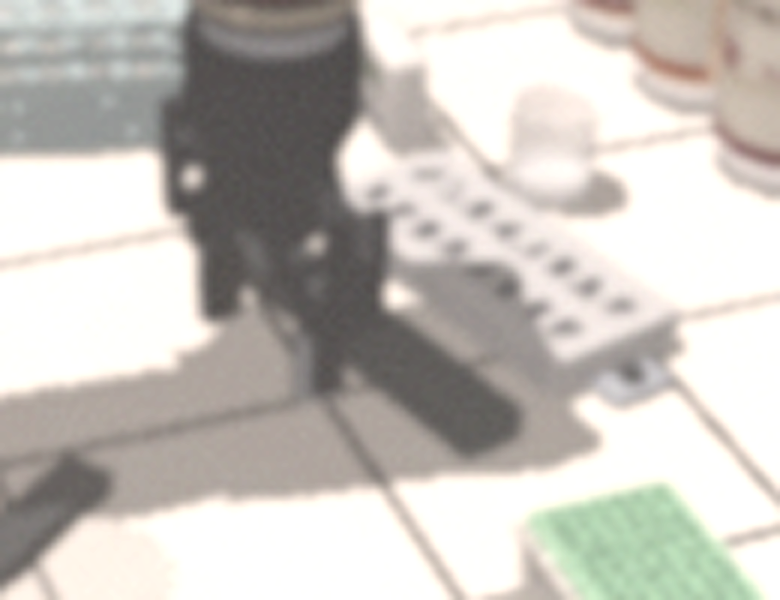

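The fingers stand behind the bar, touching nothing. Pushing along +x of the block.

>>> {"name": "play_rows", "arguments": {"commands": [{"dx": 1, "dy": 0, "dz": 0, "rx": 0, "ry": 0, "rz": 0.008, "claw": 0.2}, {"dx": 1.8, "dy": 0, "dz": 0, "rx": 0, "ry": 0, "rz": 0.008, "claw": 0.2}, {"dx": 2.4, "dy": 0, "dz": 0, "rx": 0, "ry": 0, "rz": 0.008, "claw": 0.2}, {"dx": 3, "dy": 0, "dz": 0, "rx": 0, "ry": 0, "rz": 0.008, "claw": 0.2}, {"dx": 3.6, "dy": 0, "dz": 0, "rx": 0, "ry": 0, "rz": 0.008, "claw": 0.2}]}}

```text
time: 9.0
tool_pos: [0.5806, 0.0061, -0.0163]
tool_rot: [-0.0, 0.993, 0.121, -0.002]
contact_force: [-6.2, -0.7, 4.9]
gripper_width: 0.801
```

```bash
python3 go.py ".668-.08*.9706" ".0275-.08*.2406" -.018 "0.243-np.pi"
```

```text
t9.00 at [ 0.5806  0.0061 -0.0163] F [-6.2 -0.7  4.9] w0.801 j1,j6 [-0.12  1.21]
d cm [1.   0.02 0.17] r [-0.001  0.004  0.   ]
```

>>> {"name": "play_rows", "arguments": {"commands": [{"dx": 0.3, "dy": 0, "dz": 0.1, "rx": 0, "ry": 0.003, "rz": 0, "claw": 0.2}, {"dx": 0.6, "dy": 0, "dz": 0.1, "rx": 0, "ry": 0.003, "rz": 0, "claw": 0.2}, {"dx": 0.8, "dy": 0, "dz": 0.1, "rx": 0, "ry": 0.003, "rz": 0, "claw": 0.2}]}}

```text
time: 9.3
tool_pos: [0.5881, 0.008, -0.0172]
tool_rot: [-0.001, 0.993, 0.122, -0.001]
contact_force: [-5.3, -1.9, 4.5]
gripper_width: 0.802
```

>>> {"name": "play_rows", "arguments": {"commands": [{"dx": 0.15, "dy": 0, "dz": 0, "rx": 0, "ry": 0, "rz": 0, "claw": 0.2}, {"dx": 0.3, "dy": 0, "dz": 0, "rx": 0, "ry": 0, "rz": 0, "claw": 0.2}, {"dx": 0.3, "dy": 0, "dz": 0, "rx": 0, "ry": 0, "rz": 0, "claw": 0.2}]}}

```text
time: 9.6
tool_pos: [0.5908, 0.0086, -0.0172]
tool_rot: [-0.0, 0.993, 0.122, -0.002]
contact_force: [-5.2, -1.2, 2.9]
gripper_width: 0.799
```

```bash
python3 go.py ".668-.08*.9706" ".0275-.08*.2406" -.018 "0.243-np.pi"
```

```text
t9.60 at [ 0.5908  0.0086 -0.0172] F [-5.2 -1.2  2.9] w0.799 j1,j6 [-0.11  1.22]
d cm [-0.05  0.03  0.08] r [-0.001  0.004  0.001]
```

>>> {"name": "play_rows", "arguments": {"commands": [{"dx": 0.15, "dy": 0, "dz": 0, "rx": 0, "ry": 0, "rz": 0, "claw": 0.2}, {"dx": 0.3, "dy": 0, "dz": 0, "rx": 0, "ry": 0, "rz": 0, "claw": 0.2}]}}

```text
time: 9.8
tool_pos: [0.5918, 0.0091, -0.0174]
tool_rot: [-0.0, 0.993, 0.122, -0.005]
contact_force: [-12.0, -3.1, 8.7]
gripper_width: 0.802
```

>>> {"name": "play_rows", "arguments": {"commands": [{"dx": 0.15, "dy": 0, "dz": 0, "rx": 0, "ry": 0, "rz": 0, "claw": 0.2}, {"dx": 0.3, "dy": 0, "dz": 0, "rx": 0, "ry": 0, "rz": 0, "claw": 0.2}]}}

```text
time: 10.0
tool_pos: [0.5917, 0.0091, -0.0176]
tool_rot: [-0.0, 0.993, 0.122, -0.009]
contact_force: [-17.9, -4.0, 11.9]
gripper_width: 0.801
```

The arm has stopped and the force is up to 18 N, so the bar is seated. I'll back off and look.

>>> {"name": "play_rows", "arguments": {"commands": [{"dx": 0.3, "dy": 0, "dz": 0, "rx": 0, "ry": 0, "rz": 0, "claw": 0.2}, {"dx": -2, "dy": 0, "dz": 0, "rx": 0, "ry": 0, "rz": 0, "claw": 0.2}, {"dx": -3, "dy": 0, "dz": -3, "rx": 0, "ry": 0, "rz": 0, "claw": 0.2}, {"dx": -3, "dy": 0, "dz": -8, "rx": 0, "ry": 0, "rz": 0, "claw": 0}, {"dx": -3, "dy": 0, "dz": -13, "rx": 0, "ry": 0, "rz": 0, "claw": 0}]}}

```text
time: 10.5
tool_pos: [0.5646, 0.0023, 0.1137]
tool_rot: [-0.0, 0.993, 0.122, -0.009]
contact_force: [0.3, -0.4, 0.4]
gripper_width: 1.002
```

```bash
python3 go.py .509 .251 .14 "1.312-np.pi/2"
```

```text
t10.50 at [0.5646 0.0023 0.1137] F [ 0.3 -0.4  0.4] w1.002 j1,j6 [-0.13  1.2 ]
d cm [  0.57 -25.48  -2.56] r [-2.500e-02  2.000e-03 -2.638e+00]
```

>>> {"name": "play_rows", "arguments": {"commands": [{"dx": 0.1, "dy": -4, "dz": -1, "rx": 0, "ry": 0, "rz": -0.15, "claw": 0}, {"dx": 0.2, "dy": -8, "dz": -2, "rx": 0, "ry": 0, "rz": -0.3, "claw": 0}, {"dx": 0.3, "dy": -12, "dz": -2.5, "rx": 0, "ry": 0, "rz": -0.45, "claw": 0}, {"dx": 0.4, "dy": -16, "dz": -2.5, "rx": 0, "ry": 0, "rz": -0.6, "claw": 0}, {"dx": 0.5, "dy": -20, "dz": -2.5, "rx": 0, "ry": 0, "rz": -0.75, "claw": 0}]}}

```text
time: 11.0
tool_pos: [0.5223, 0.1997, 0.1403]
tool_rot: [-0.004, 0.877, 0.48, -0.006]
contact_force: [1.5, -0.3, -0.2]
gripper_width: 1.0
```

```bash
python3 go.py .509 .251 .14 "1.312-np.pi/2"
```

```text
t11.00 at [0.5223 0.1997 0.1403] F [ 1.5 -0.3 -0.2] w1.000 j1,j6 [0.23 0.8 ]
d cm [ 3.6  -3.88  0.05] r [-0.016 -0.006 -1.882]
```

>>> {"name": "play_rows", "arguments": {"commands": [{"dx": 3.6, "dy": -3.9, "dz": 0, "rx": 0, "ry": 0, "rz": -0.15, "claw": 0}, {"dx": 3.6, "dy": -3.9, "dz": 0, "rx": 0, "ry": 0, "rz": -0.3, "claw": 0}, {"dx": 3.6, "dy": -3.9, "dz": 0, "rx": 0, "ry": 0, "rz": -0.45, "claw": 0}, {"dx": 3.6, "dy": -3.9, "dz": 0, "rx": 0, "ry": 0, "rz": -0.6, "claw": 0}, {"dx": 3.6, "dy": -3.9, "dz": 0, "rx": 0, "ry": 0, "rz": -0.75, "claw": 0}]}}

```text
time: 11.5
tool_pos: [0.5096, 0.2521, 0.141]
tool_rot: [-0.005, 0.641, 0.768, -0.003]
contact_force: [-0.2, 0.1, -0.5]
gripper_width: 1.001
```

```bash
python3 go.py .509 .251 .14 "1.312-np.pi/2"; python3 - <<'E'
from seg import *
b=grab_frame('top'); cv2.imwrite('pics/top3.png',b); a=grab_frame('side'); cv2.imwrite('pics/side3.png',a)
b=b[140:240,215:345]; a=a[165:265,250:380]
cv2.imwrite('pics/p3.png',cv2.resize(np.hstack([a,b]),None,fx=3,fy=3,interpolation=cv2.INTER_CUBIC))
E
```

```text
t11.50 at [0.5096 0.2521 0.141 ] F [-0.2  0.1 -0.5] w1.001 j1,j6 [0.33 0.14]
d cm [-0.1  -0.08  0.1 ] r [-0.008 -0.01  -1.132]
```

View pics/p3.png

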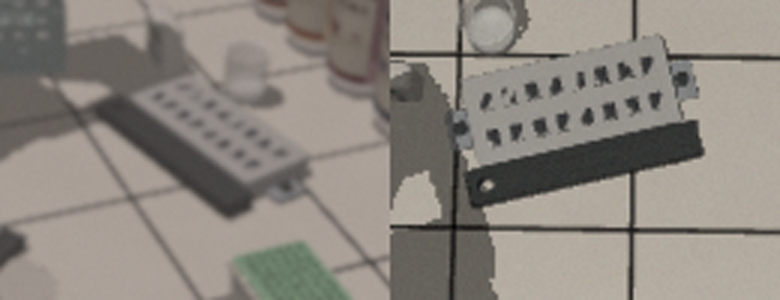

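The bar lies along the block's near side, from (467,190) to (700,140) in the right half of the crop. Measuring it.

```bash
python3 - <<'E'
from seg import *
im=cv2.imread('pics/top3.png')
v=im.max(2); m=np.zeros(v.shape,np.uint8); m[175:212,238:352]=v[175:212,238:352]<68
lab=cv2.morphologyEx(m,cv2.MORPH_OPEN,np.ones((3,3)))
c=max(cv2.findContours(lab,cv2.RETR_EXTERNAL,cv2.CHAIN_APPROX_NONE)[0],key=cv2.contourArea)
print(rectw('top',c,.016))
n=np.array([np.cos(.243),np.sin(.243)]); a=np.array([-n[1],n[0]])
P=np.array([onz('top',u,w,.016)[:2]*1000 for u,w in c.reshape(-1,2)])-[668,27.5]
x=P@n;y=P@a; print('y range',y.min(),y.max())
for sg in(1,-1):
    s=(abs(y-(y.min()+y.max())/2)<70)&(sg*(x+54)>5); k=np.polyfit(y[s],x[s],1); print(sg,k,'yaw rel .243',-np.arctan(k[0]))
E
```

```text
(array([616.2,  17.5]), array([ 32. , 198.4]), 0.2396)
y range -96.39891959867585 101.98874507959455
1 [ 3.02427235e-03 -3.79891696e+01] yaw rel .243 -0.003024263131058122
-1 [ 3.92654133e-03 -6.74867999e+01] yaw rel .243 -0.003926521146878775
```

The bar is flush: x about -53, yaw within 0.004 rad, y about +3 mm. Now for the rack grasp.

>>> {"name": "play_rows", "arguments": {"commands": [{"dx": -0.1, "dy": -0.1, "dz": 0.5, "rx": 0, "ry": 0, "rz": -0.15, "claw": 0}, {"dx": -0.1, "dy": -0.1, "dz": 1, "rx": 0, "ry": 0, "rz": -0.3, "claw": 0}, {"dx": -0.1, "dy": -0.1, "dz": 1.5, "rx": 0, "ry": 0, "rz": -0.45, "claw": 0}, {"dx": -0.1, "dy": -0.1, "dz": 1.5, "rx": 0, "ry": 0, "rz": -0.6, "claw": 0}, {"dx": -0.1, "dy": -0.1, "dz": 1.5, "rx": 0, "ry": 0, "rz": -0.75, "claw": 0}]}}

```text
time: 12.1
tool_pos: [0.5089, 0.2509, 0.1258]
tool_rot: [-0.006, 0.317, 0.948, -0.001]
contact_force: [0.5, -0.0, 0.8]
gripper_width: 0.998
```

```bash
python3 go.py .509 .251 .11 "1.312-np.pi/2"
```

```text
t12.10 at [0.5089 0.2509 0.1258] F [ 0.5 -0.   0.8] w0.998 j1,j6 [ 0.32 -0.6 ]
d cm [-0.02  0.02  1.58] r [-0.003 -0.012 -0.386]
```

>>> {"name": "play_rows", "arguments": {"commands": [{"dx": 0, "dy": 0, "dz": 0.5, "rx": 0, "ry": -0.012, "rz": -0.14, "claw": 0}, {"dx": 0, "dy": 0, "dz": 1, "rx": 0, "ry": -0.012, "rz": -0.28, "claw": 0}, {"dx": 0, "dy": 0, "dz": 1.5, "rx": 0, "ry": -0.012, "rz": -0.386, "claw": 0}, {"dx": 0, "dy": 0, "dz": 1.6, "rx": 0, "ry": -0.012, "rz": -0.386, "claw": 0}, {"dx": 0, "dy": 0, "dz": 1.6, "rx": 0, "ry": -0.012, "rz": -0.386, "claw": 0}]}}

```text
time: 12.6
tool_pos: [0.5089, 0.251, 0.1098]
tool_rot: [-0.0, 0.131, 0.991, -0.001]
contact_force: [-0.2, -0.5, 0.3]
gripper_width: 1.001
```

```bash
python3 go.py .509 .251 .025 "1.312-np.pi/2"; python3 - <<'E'
from h import *
a=grab_frame('side')[100:225,170:320]; b=grab_frame('top')[150:275,120:270]
cv2.imwrite('pics/r1.png',cv2.convertScaleAbs(cv2.resize(np.hstack([a,b]),None,fx=2.6,fy=2.6,interpolation=cv2.INTER_CUBIC),alpha=1.4))
E
```

```text
t12.60 at [0.5089 0.251  0.1098] F [-0.2 -0.5  0.3] w1.001 j1,j6 [ 0.33 -0.98]
d cm [-0.01  0.02  8.48] r [-0.003 -0.    -0.004]
```

View pics/r1.png

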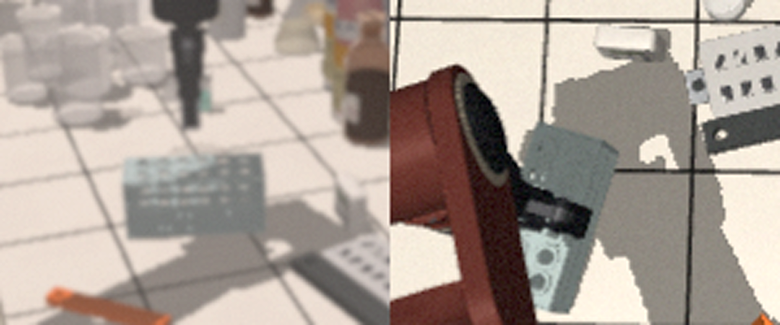

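>>> {"name": "play_rows", "arguments": {"commands": [{"dx": 0, "dy": 0, "dz": 2, "rx": 0, "ry": 0, "rz": 0, "claw": 0}, {"dx": 0, "dy": 0, "dz": 4, "rx": 0, "ry": 0, "rz": 0, "claw": 0}, {"dx": 0, "dy": 0, "dz": 5.5, "rx": 0, "ry": 0, "rz": 0, "claw": 0}, {"dx": 0, "dy": 0, "dz": 6.5, "rx": 0, "ry": 0, "rz": 0, "claw": 0}]}}

```text
time: 13.1
tool_pos: [0.5086, 0.2507, 0.044]
tool_rot: [-0.001, 0.131, 0.991, -0.002]
contact_force: [0.5, 0.4, 0.2]
gripper_width: 1.003
```

>>> {"name": "play_rows", "arguments": {"commands": [{"dx": 0, "dy": 0, "dz": 0.3, "rx": 0, "ry": 0, "rz": 0, "claw": 0}, {"dx": 0, "dy": 0, "dz": 0.6, "rx": 0, "ry": 0, "rz": 0, "claw": 0}, {"dx": 0, "dy": 0, "dz": 0.6, "rx": 0, "ry": 0, "rz": 0, "claw": 0}]}}

```text
time: 13.4
tool_pos: [0.5089, 0.2508, 0.0382]
tool_rot: [-0.0, 0.131, 0.991, -0.001]
contact_force: [0.2, 0.3, 0.2]
gripper_width: 1.003
```

```bash
python3 go.py .509 .251 .025 "1.312-np.pi/2"
```

```text
t13.40 at [0.5089 0.2508 0.0382] F [0.2 0.3 0.2] w1.003 j1,j6 [ 0.33 -0.98]
d cm [-0.01  0.02  1.32] r [-0.003 -0.    -0.004]
```

No contact, and the tips are about 6 mm below the deck top. I'll continue down and close.

>>> {"name": "play_rows", "arguments": {"commands": [{"dx": 0, "dy": 0, "dz": 0.6, "rx": 0, "ry": 0, "rz": 0, "claw": 0}, {"dx": 0, "dy": 0, "dz": 1.3, "rx": 0, "ry": 0, "rz": 0, "claw": 0}, {"dx": 0, "dy": 0, "dz": 1.4, "rx": 0, "ry": 0, "rz": 0, "claw": 0}]}}

```text
time: 13.7
tool_pos: [0.5082, 0.2505, 0.0231]
tool_rot: [-0.001, 0.131, 0.991, -0.002]
contact_force: [-0.1, -0.3, 0.5]
gripper_width: 0.998
```

>>> {"name": "play_rows", "arguments": {"commands": [{"dx": 0, "dy": 0, "dz": 0, "rx": 0, "ry": 0, "rz": 0, "claw": 0.15}, {"dx": 0, "dy": 0, "dz": 0, "rx": 0, "ry": 0, "rz": 0, "claw": 0.25}, {"dx": 0, "dy": 0, "dz": 0, "rx": 0, "ry": 0, "rz": 0, "claw": 0.3}, {"dx": 0, "dy": 0, "dz": 0, "rx": 0, "ry": 0, "rz": 0, "claw": 0.35}, {"dx": 0, "dy": 0, "dz": 0, "rx": 0, "ry": 0, "rz": 0, "claw": 0.35}]}}

```text
time: 14.2
tool_pos: [0.5083, 0.2506, 0.0234]
tool_rot: [-0.001, 0.131, 0.991, -0.002]
contact_force: [-0.6, -0.4, 1.1]
gripper_width: 0.751
```

```bash
python3 go.py .509 .251 .025 "1.312-np.pi/2"; python3 - <<'E'
from h import *
a=grab_frame('side')[100:225,170:320]; b=grab_frame('top')[150:275,120:270]
cv2.imwrite('pics/r2.png',cv2.convertScaleAbs(cv2.resize(np.hstack([a,b]),None,fx=2.6,fy=2.6,interpolation=cv2.INTER_CUBIC),alpha=1.4))
E
```

```text
t14.20 at [0.5083 0.2506 0.0234] F [-0.6 -0.4  1.1] w0.751 j1,j6 [ 0.33 -0.98]
d cm [-0.06  0.05 -0.16] r [-0.004 -0.001 -0.004]
```

View pics/r2.png

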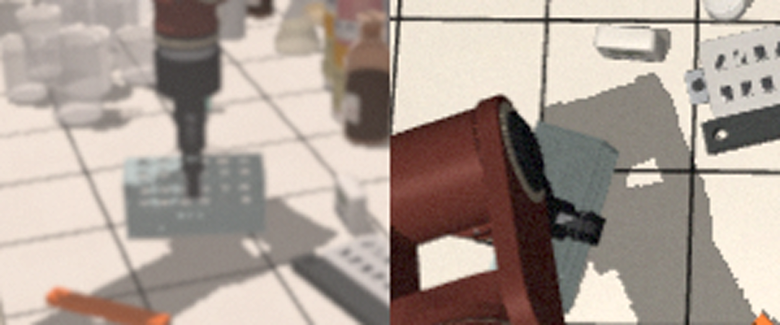

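Gripped at 0.751 (64 mm against the 66 mm deck). Lifting 4 cm and moving to a standoff in front of the bar.

>>> {"name": "play_rows", "arguments": {"commands": [{"dx": 0, "dy": 0, "dz": -1, "rx": 0, "ry": 0, "rz": 0, "claw": 0.35}, {"dx": 0, "dy": 0, "dz": -2.5, "rx": 0, "ry": 0, "rz": 0, "claw": 0.35}, {"dx": 0, "dy": 0, "dz": -4, "rx": 0, "ry": 0, "rz": 0, "claw": 0.35}]}}

```text
time: 14.6
tool_pos: [0.5085, 0.2507, 0.0647]
tool_rot: [-0.001, 0.131, 0.991, -0.002]
contact_force: [0.8, 0.4, -2.2]
gripper_width: 0.753
```

```bash
python3 go.py .532 -.006 .065 "0.241-np.pi/2"
```

```text
t14.60 at [0.5085 0.2507 0.0647] F [ 0.8  0.4 -2.2] w0.753 j1,j6 [ 0.33 -0.98]
d cm [ -8.94 -24.18   0.05] r [-4.000e-03  1.000e-03  1.067e+00]
```

>>> {"name": "play_rows", "arguments": {"commands": [{"dx": -1, "dy": -2.7, "dz": 0, "rx": 0, "ry": 0, "rz": 0.12, "claw": 0.35}, {"dx": -2, "dy": -5.4, "dz": 0, "rx": 0, "ry": 0, "rz": 0.24, "claw": 0.35}, {"dx": -3, "dy": -8, "dz": 0, "rx": 0, "ry": 0, "rz": 0.36, "claw": 0.35}, {"dx": -4, "dy": -10.7, "dz": 0, "rx": 0, "ry": 0, "rz": 0.48, "claw": 0.35}, {"dx": -5, "dy": -13.4, "dz": 0, "rx": 0, "ry": 0, "rz": 0.6, "claw": 0.35}]}}

```text
time: 15.1
tool_pos: [0.5228, 0.1073, 0.0669]
tool_rot: [0.001, 0.42, 0.907, -0.001]
contact_force: [-0.2, 0.1, -0.8]
gripper_width: 0.746
```

```bash
python3 go.py .532 -.006 .065 "0.241-np.pi/2"
```

```text
t15.10 at [0.5228 0.1073 0.0669] F [-0.2  0.1 -0.8] w0.746 j1,j6 [ 0.06 -0.64]
d cm [-9.24 -6.62  0.23] r [-0.001  0.003  0.462]
```

>>> {"name": "play_rows", "arguments": {"commands": [{"dx": -2.3, "dy": -1.7, "dz": 0, "rx": 0, "ry": 0, "rz": 0.12, "claw": 0.35}, {"dx": -4.6, "dy": -3.4, "dz": 0, "rx": 0, "ry": 0, "rz": 0.24, "claw": 0.35}, {"dx": -7, "dy": -5, "dz": 0, "rx": 0, "ry": 0, "rz": 0.36, "claw": 0.35}, {"dx": -9.2, "dy": -6.6, "dz": 0.2, "rx": 0, "ry": 0, "rz": 0.462, "claw": 0.35}, {"dx": -9.2, "dy": -6.6, "dz": 0.2, "rx": 0, "ry": 0, "rz": 0.462, "claw": 0.35}]}}

```text
time: 15.6
tool_pos: [0.5328, -0.0083, 0.0669]
tool_rot: [0.002, 0.619, 0.786, -0.001]
contact_force: [0.4, -0.2, -1.2]
gripper_width: 0.747
```

```bash
python3 go.py .532 -.006 .026 "0.241-np.pi/2"; python3 - <<'E'
from h import *
a=grab_frame('side')[130:255,200:370]; b=grab_frame('top')[140:265,200:370]
cv2.imwrite('pics/r3.png',cv2.convertScaleAbs(cv2.resize(np.hstack([a,b]),None,fx=2.3,fy=2.3,interpolation=cv2.INTER_CUBIC),alpha=1.4))
E
```

```text
t15.60 at [ 0.5328 -0.0083  0.0669] F [ 0.4 -0.2 -1.2] w0.747 j1,j6 [-0.15 -0.39]
d cm [ 0.26 -0.03  4.09] r [ 0.001  0.005 -0.004]
```

View pics/r3.png

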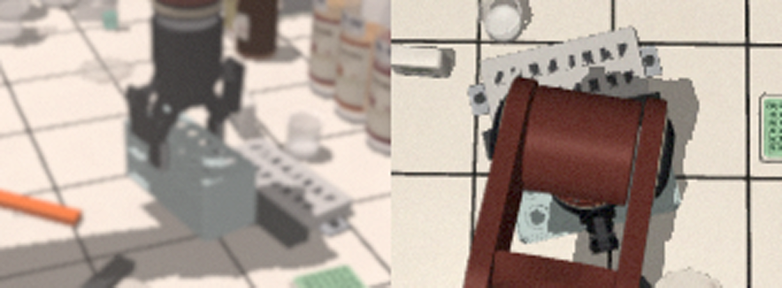

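>>> {"name": "play_rows", "arguments": {"commands": [{"dx": 0.25, "dy": 0, "dz": 1.5, "rx": 0, "ry": 0.005, "rz": 0, "claw": 0.35}, {"dx": 0.25, "dy": 0, "dz": 3, "rx": 0, "ry": 0.005, "rz": 0, "claw": 0.35}, {"dx": 0.25, "dy": 0, "dz": 4, "rx": 0, "ry": 0.005, "rz": 0, "claw": 0.35}, {"dx": 0.25, "dy": 0, "dz": 4.25, "rx": 0, "ry": 0.005, "rz": 0, "claw": 0.35}, {"dx": 0.25, "dy": 0, "dz": 4.25, "rx": 0, "ry": 0.005, "rz": 0, "claw": 0.35}]}}

```text
time: 16.2
tool_pos: [0.5315, -0.0029, 0.0231]
tool_rot: [-0.001, 0.617, 0.787, 0.001]
contact_force: [-0.8, -0.1, -0.5]
gripper_width: 0.752
```

```bash
python3 go.py ".668-.102*.9706" ".0275-.102*.2406" .024 "0.241-np.pi/2"
```

```text
t16.20 at [ 0.5315 -0.0029  0.0231] F [-0.8 -0.1 -0.5] w0.752 j1,j6 [-0.15 -0.39]
d cm [-0.32  3.78 -0.09] r [-0.    -0.002  0.001]
```

>>> {"name": "play_rows", "arguments": {"commands": [{"dx": -0.3, "dy": 1, "dz": 0, "rx": 0, "ry": 0, "rz": 0, "claw": 0.35}, {"dx": -0.3, "dy": 2, "dz": 0, "rx": 0, "ry": 0, "rz": 0, "claw": 0.35}, {"dx": -0.3, "dy": 2.8, "dz": 0, "rx": 0, "ry": 0, "rz": 0, "claw": 0.35}, {"dx": -0.3, "dy": 3.2, "dz": 0, "rx": 0, "ry": 0, "rz": 0, "claw": 0.35}, {"dx": -0.3, "dy": 3.3, "dz": 0, "rx": 0, "ry": 0, "rz": 0, "claw": 0.35}]}}

```text
time: 16.7
tool_pos: [0.5646, 0.0022, 0.023]
tool_rot: [-0.001, 0.616, 0.787, 0.0]
contact_force: [-3.3, -0.8, 3.8]
gripper_width: 0.749
```

>>> {"name": "play_rows", "arguments": {"commands": [{"dx": 0, "dy": 0.15, "dz": 0, "rx": 0, "ry": 0, "rz": 0, "claw": 0.35}, {"dx": 0, "dy": 0.25, "dz": 0, "rx": 0, "ry": 0, "rz": 0, "claw": 0.35}]}}

```text
time: 16.9
tool_pos: [0.5669, 0.0028, 0.0231]
tool_rot: [-0.001, 0.616, 0.787, 0.0]
contact_force: [-2.9, -0.3, 4.3]
gripper_width: 0.75
```

```bash
python3 go.py ".668-.102*.9706" ".0275-.102*.2406" .023 "0.241-np.pi/2"
```

```text
t16.90 at [0.5669 0.0028 0.0231] F [-2.9 -0.3  4.3] w0.750 j1,j6 [-0.13 -0.37]
d cm [-0.03  0.21  0.01] r [-0.001 -0.002  0.001]
```

>>> {"name": "play_rows", "arguments": {"commands": [{"dx": 0, "dy": 0.15, "dz": 0, "rx": 0, "ry": 0, "rz": 0, "claw": 0.35}, {"dx": 0, "dy": 0.3, "dz": 0, "rx": 0, "ry": 0, "rz": 0, "claw": 0.35}]}}

```text
time: 17.1
tool_pos: [0.5698, 0.0035, 0.0231]
tool_rot: [-0.001, 0.617, 0.787, 0.0]
contact_force: [-2.0, -0.2, 2.9]
gripper_width: 0.75
```

>>> {"name": "play_rows", "arguments": {"commands": [{"dx": 0, "dy": 0.15, "dz": 0, "rx": 0, "ry": 0, "rz": 0, "claw": 0.35}, {"dx": 0, "dy": 0.2, "dz": 0, "rx": 0, "ry": 0, "rz": 0, "claw": 0.35}]}}

```text
time: 17.3
tool_pos: [0.5714, 0.0039, 0.0231]
tool_rot: [-0.002, 0.617, 0.787, -0.0]
contact_force: [-5.2, -1.0, 6.4]
gripper_width: 0.75
```

>>> {"name": "play_rows", "arguments": {"commands": [{"dx": 0, "dy": 0.1, "dz": 0, "rx": 0, "ry": 0, "rz": 0, "claw": 0.35}, {"dx": 0, "dy": 0.2, "dz": 0, "rx": 0, "ry": 0, "rz": 0, "claw": 0.35}]}}

```text
time: 17.5
tool_pos: [0.5717, 0.004, 0.0232]
tool_rot: [-0.003, 0.617, 0.787, -0.002]
contact_force: [-11.8, -2.3, 11.9]
gripper_width: 0.75
```

>>> {"name": "play_rows", "arguments": {"commands": [{"dx": 0, "dy": 0.1, "dz": 0, "rx": 0, "ry": 0, "rz": 0, "claw": 0.35}, {"dx": 0, "dy": 0.15, "dz": 0, "rx": 0, "ry": 0, "rz": 0, "claw": 0.35}]}}

```text
time: 17.7
tool_pos: [0.5717, 0.0041, 0.0233]
tool_rot: [-0.005, 0.617, 0.787, -0.003]
contact_force: [-8.6, -1.7, 9.1]
gripper_width: 0.749
```

```bash
python3 go.py ".668-.102*.9706" ".0275-.102*.2406" .023 "0.241-np.pi/2"; python3 - <<'E'
from h import *
a=grab_frame('side')[130:255,220:370]; b=grab_frame('top')[140:265,215:365]
cv2.imwrite('pics/r4.png',cv2.convertScaleAbs(cv2.resize(np.hstack([a,b]),None,fx=2.6,fy=2.6,interpolation=cv2.INTER_CUBIC),alpha=1.4))
E
```

```text
t17.70 at [0.5717 0.0041 0.0233] F [-8.6 -1.7  9.1] w0.749 j1,j6 [-0.12 -0.36]
d cm [-0.04 -0.29  0.04] r [-0.011 -0.003  0.001]
```

View pics/r4.png

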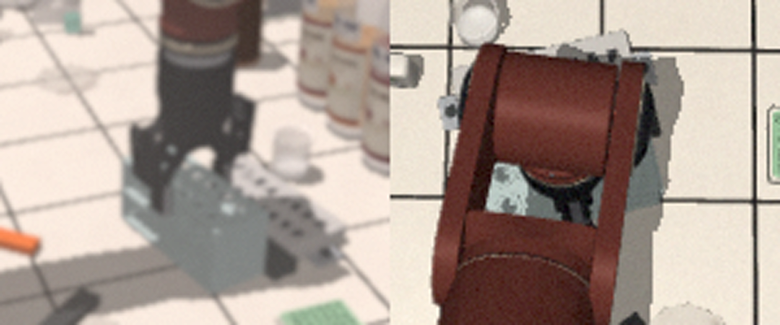

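The rack has stopped against the bar. Releasing and lifting away.

>>> {"name": "play_rows", "arguments": {"commands": [{"dx": 0, "dy": 0, "dz": 0, "rx": -0.008, "ry": 0, "rz": 0, "claw": 0.35}, {"dx": 0, "dy": 0, "dz": 0, "rx": -0.008, "ry": 0, "rz": 0, "claw": 0.15}, {"dx": 0, "dy": 0, "dz": 0, "rx": -0.008, "ry": 0, "rz": 0, "claw": 0}, {"dx": 0, "dy": 0, "dz": 0, "rx": -0.008, "ry": 0, "rz": 0, "claw": 0}, {"dx": 0, "dy": 0, "dz": 0, "rx": -0.008, "ry": 0, "rz": 0, "claw": 0}]}}

```text
time: 18.3
tool_pos: [0.5719, 0.0041, 0.0232]
tool_rot: [-0.002, 0.617, 0.787, -0.0]
contact_force: [-0.3, -0.4, 0.9]
gripper_width: 1.0
```

>>> {"name": "play_rows", "arguments": {"commands": [{"dx": 0, "dy": 0, "dz": -1, "rx": 0, "ry": 0, "rz": 0, "claw": 0}, {"dx": 0, "dy": 0, "dz": -3, "rx": 0, "ry": 0, "rz": 0, "claw": 0}, {"dx": 0, "dy": 0, "dz": -6, "rx": 0, "ry": 0, "rz": 0, "claw": 0}, {"dx": 0, "dy": 0, "dz": -10, "rx": 0, "ry": 0, "rz": 0, "claw": 0}, {"dx": 0, "dy": 0, "dz": -14, "rx": 0, "ry": 0, "rz": 0, "claw": 0}]}}

```text
time: 18.8
tool_pos: [0.5721, 0.0039, 0.165]
tool_rot: [-0.002, 0.617, 0.787, -0.0]
contact_force: [0.7, -0.3, -0.8]
gripper_width: 0.996
```

```bash
python3 go.py .38 .30 .25 "0.241-np.pi/2"
```

```text
t18.80 at [0.5721 0.0039 0.165 ] F [ 0.7 -0.3 -0.8] w0.996 j1,j6 [-0.12 -0.37]
d cm [ 33.38 -11.57  -8.35] r [-0.003 -0.003  0.001]
```

>>> {"name": "play_rows", "arguments": {"commands": [{"dx": 33.4, "dy": -11.6, "dz": -5, "rx": 0, "ry": 0, "rz": 0, "claw": 0}, {"dx": 33.4, "dy": -11.6, "dz": -5, "rx": 0, "ry": 0, "rz": 0, "claw": 0}, {"dx": 33.4, "dy": -11.6, "dz": -5, "rx": 0, "ry": 0, "rz": 0, "claw": 0}, {"dx": 33.4, "dy": -11.6, "dz": -5, "rx": 0, "ry": 0, "rz": 0, "claw": 0}, {"dx": 33.4, "dy": -11.6, "dz": -5, "rx": 0, "ry": 0, "rz": 0, "claw": 0}]}}

```text
time: 19.3
tool_pos: [0.4365, 0.2124, 0.2018]
tool_rot: [-0.002, 0.617, 0.787, 0.001]
contact_force: [0.5, 0.6, -0.6]
gripper_width: 1.001
```

>>> {"name": "play_rows", "arguments": {"commands": [{"dx": 10, "dy": -3, "dz": 0, "rx": 0, "ry": 0, "rz": 0, "claw": 0}, {"dx": 10, "dy": -3, "dz": 0, "rx": 0, "ry": 0, "rz": 0, "claw": 0}, {"dx": 10, "dy": -3, "dz": 0, "rx": 0, "ry": 0, "rz": 0, "claw": 0}]}}

```text
time: 19.6
tool_pos: [0.3809, 0.306, 0.2035]
tool_rot: [-0.002, 0.614, 0.789, 0.002]
contact_force: [0.2, -0.7, -0.2]
gripper_width: 0.995
```

```bash
python3 - <<'E'
from h import *
a=grab_frame('side'); b=grab_frame('top'); cv2.imwrite('pics/top5.png',b); cv2.imwrite('pics/side5.png',a)
cv2.imwrite('pics/f1.png',cv2.resize(np.hstack([a[130:255,220:370],b[140:265,215:365]]),None,fx=2.6,fy=2.6,interpolation=cv2.INTER_CUBIC))
cv2.imwrite('pics/f2.png',cv2.resize(b[145:245,225:355],None,fx=6,fy=6,interpolation=cv2.INTER_CUBIC))
E
```

```text
(no output)
```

View pics/f1.png

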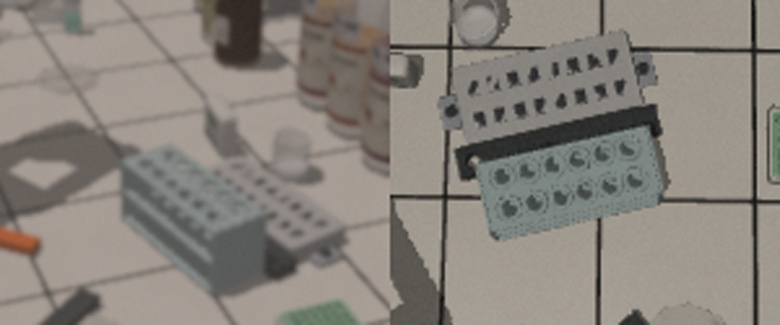

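View pics/f2.png

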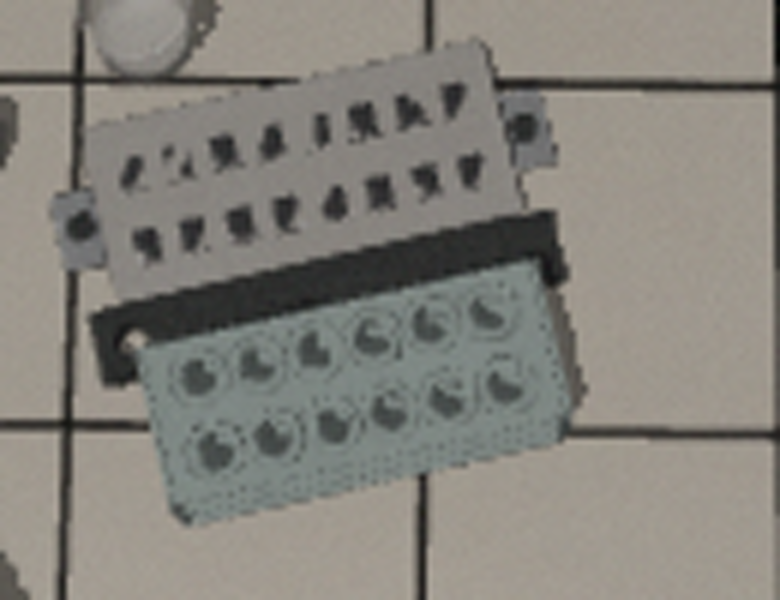

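Rack, bar and block look stacked and parallel. I'll quantify that and check the bystanders against the first pictures.

```bash
python3 - <<'E'
from seg import *
im=cv2.imread('pics/top5.png').astype(int)
n=np.array([np.cos(.241),np.sin(.241)]); a=np.array([-n[1],n[0]])
s=im[...,0]-im[...,2]; m=((s>-3)&(im.max(2)>60)).astype(np.uint8); mm=np.zeros_like(m); mm[180:240,240:325]=m[180:240,240:325]
mm=cv2.morphologyEx(cv2.morphologyEx(mm,cv2.MORPH_CLOSE,np.ones((5,5))),cv2.MORPH_OPEN,np.ones((3,3)))
c=max(cv2.findContours(mm,cv2.RETR_EXTERNAL,cv2.CHAIN_APPROX_NONE)[0],key=cv2.contourArea); print('rack',rectw('top',c,.074))
P=np.array([onz('top',u,w,.074)[:2]*1000 for u,w in c.reshape(-1,2)])-[668,27.5]; x=P@n;y=P@a
print('y',y.min(),y.max(),'x',x.min(),x.max())
for sg in(1,-1):
    q=(abs(y-np.median(y))<60)&(sg*(x-np.median(x))>15); k=np.polyfit(y[q],x[q],1); print('edge',sg,k)
# bar: far edge + ends
v=im.max(2); b=np.zeros_like(m); b[170:215,235:325]=v[170:215,235:325]<68; b=cv2.morphologyEx(b,cv2.MORPH_OPEN,np.ones((3,3)))
c=max(cv2.findContours(b,cv2.RETR_EXTERNAL,cv2.CHAIN_APPROX_NONE)[0],key=cv2.contourArea)
P=np.array([onz('top',u,w,.016)[:2]*1000 for u,w in c.reshape(-1,2)])-[668,27.5]; x=P@n;y=P@a
q=(abs(y)<70); top=[x[q&(abs(y-t)<3)].max() for t in range(-70,71,5) if (q&(abs(y-t)<3)).any()]; t=np.arange(-70,71,5)[:len(top)]
print('bar far edge',np.polyfit(t,top,1),'y',y.min(),y.max())
# bystanders
A=cv2.imread('pics/top0.png');B=cv2.imread('pics/top5.png')
for nme,(y0,y1,x0,x1) in {'tip':(180,212,358,408),'beaker':(136,160,238,262),'timer':(158,172,198,224)}.items():
    r=cv2.matchTemplate(B[y0-12:y1+12,x0-12:x1+12],A[y0:y1,x0:x1],cv2.TM_CCOEFF_NORMED); _,mx,_,l=cv2.minMaxLoc(r); print(nme,'shift px',l[0]-12,l[1]-12,round(mx,3))
E
```

```text
rack (array([566.8,   2.7]), array([ 76.2, 164.2]), 0.2338)
y -82.20669104766615 82.02810623786289 x -142.10449568575737 -65.55111024632916
edge 1 [ 4.54119336e-04 -6.87109915e+01]
edge -1 [-5.88396813e-04 -1.40640109e+02]
bar far edge [ 4.92206770e-04 -3.74127572e+01] y -97.6749440755302 101.0062024471073
tip shift px 0 0 0.995
beaker shift px 0 0 0.997
timer shift px 0 0 0.987
```

```bash
python3 -c "
from plant import ticket
print(ticket.job_done())"
```

```text
the job is handed in; nothing more can be done
None
```

The straightedge and the rack are both in place, and the job was handed in at about 20 s of the 58 s allowed. No verdict was reported.

- **Straightedge:** I gripped it on the bench and slid it to about 24 mm from the block while turning it parallel. I then pushed it flush with the opened fingers until the force rose to about 18 N.
- **Rack:** I gripped it across its top deck, carried it round, set it down and slid it against the straightedge until it stopped, at about 12 N. Then I released it and moved the arm clear.

**Last checks (top picture):**

| Item | Measured in the block's frame | Required |
|---|---|---|
| Straightedge, x | about -53 mm | -56.5 to -50 mm |
| Straightedge, y | +2 to +3 mm | within 45 mm |
| Straightedge, angle | under 0.005 rad | under 0.02 rad |
| Rack, x | about -101.7 mm, from its top far edge | -106 to -98 mm |
| Rack, y | about 0 mm | within 40 mm |
| Rack, angle | under 0.01 rad | under 0.03 rad |

The tip box, beaker and timer showed no pixel shift from the first picture.

**What disagreed:**
- **First grasp:** the first try at the straightedge closed above it without moving it. The pictures showed the fingertips about 18 mm short of the reported tool tip when shut, and about 27 mm when nearly open. I corrected the heights for that.
- **Rack stop:** by the reported tool position, the rack stopped 2 to 3 mm closer to the block than expected (about -99.4 against -102). The picture gave -101.7.
- **Rack width:** the rack's near edge included its visible side face, so I did not use it to measure the width.

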